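# Load the wash basket: level the heap of tappets and lock the hold-down grid

## Task

Get the wash basket ready for the parts cleaner. Spread the heap of five tappets out over the basket floor: one even layer, all standing upright, none touching and about a finger's width or more clear of each other, with some in every quarter of the floor. Then lay the hold-down grid squarely into the basket so that it sits flat on its four corner seats, and only then turn both turn-tabs fully in over it; leave the other things on the bench alone.

Things in the scene. Friction and masses are not known exactly. Their poses are not given: they have to be found in the camera images.
- basket: steel wire-mesh washing basket, fixed on the bench. Origin: centre of its underside on the bench; x along its long side, z up. Inside 220 x 170 mm (x, y), mesh floor 8 mm and rim 42 mm above the bench, walls 4 mm. In each inner corner a flat seat 20 x 20 mm, top 35 mm above the bench, carries the grid. A turn-tab is pivoted on the rim in the middle of each long side
- basket_floor (a point): centre of the basket's floor (top of the mesh, 8 mm above the bench), axes as the basket's; the four quarters of the floor are divided by this point's x and y axes
- basket_seat (a point): centre of the basket at the height of the corner seats (35 mm above the bench): the grid's origin comes here when it is seated; axes as the basket's
- grid: hold-down grid: wire mesh in a steel frame, 212 x 162 mm (x, y), 5 mm thick, strap handle in the middle, about 0.3 kg; fits into the basket with 4 mm to spare all round, either way round. At the start it lies on the bench beside the basket. Origin: centre of its underside; x along its long side, z up
- grid_handle (a point): middle of the grid's strap handle, 34 mm above the grid's underside; the strap runs along the grid's x, 78 mm long, 10 mm wide (grip it across, along the grid's y), 10 mm high, with 24 mm of free space below it
- tappet1: one of five equal bucket tappets (short steel cups standing open end down), 30 mm across, 24 mm high, 55 g. Origin: centre of its underside; z along its axis, up. Standing on the basket floor its origin is 8 mm above the bench, standing on another 32 mm
- tappet2: one of five equal bucket tappets (short steel cups standing open end down), 30 mm across, 24 mm high, 55 g. Origin: centre of its underside; z along its axis, up. Standing on the basket floor its origin is 8 mm above the bench, standing on another 32 mm
- tappet3: one of five equal bucket tappets (short steel cups standing open end down), 30 mm across, 24 mm high, 55 g. Origin: centre of its underside; z along its axis, up. Standing on the basket floor its origin is 8 mm above the bench, standing on another 32 mm
- tappet4: one of five equal bucket tappets (short steel cups standing open end down), 30 mm across, 24 mm high, 55 g. Origin: centre of its underside; z along its axis, up. Standing on the basket floor its origin is 8 mm above the bench, standing on another 32 mm
- tappet5: one of five equal bucket tappets (short steel cups standing open end down), 30 mm across, 24 mm high, 55 g. Origin: centre of its underside; z along its axis, up. Standing on the basket floor its origin is 8 mm above the bench, standing on another 32 mm
- tab_left_body (a joint): turn-tab on the basket's +y long side, turns about a vertical axis with light friction and stays where it is left: 0 = turned fully in, pointing across the rim over the grid's edge (basket's -y); about 1.57 = open, lying along the rim, pointing to the basket's +x; starts open at 1.4 to 1.57
- tab_left_pivot (a point): pivot of that turn-tab (+y side), on the rim 42 mm above the bench; the tab's plate is 16 mm wide, 40 mm long, 43 to 46 mm above the bench
- tab_left_pin (a point): middle of the upright finger pin on the free end of that turn-tab (+y side), 33 mm from the pivot; the pin is 9 mm thick and stands 46 to 64 mm above the bench; push it sideways to turn the tab
- tab_right_body (a joint): turn-tab on the basket's -y long side, turns about a vertical axis with light friction and stays where it is left: 0 = turned fully in, pointing across the rim over the grid's edge (basket's +y); about 1.57 = open, lying along the rim, pointing to the basket's +x; starts open at 1.4 to 1.57
- tab_right_pivot (a point): pivot of that turn-tab (-y side), on the rim 42 mm above the bench; the tab's plate is 16 mm wide, 40 mm long, 43 to 46 mm above the bench
- tab_right_pin (a point): middle of the upright finger pin on the free end of that turn-tab (-y side), 33 mm from the pivot; the pin is 9 mm thick and stands 46 to 64 mm above the bench; push it sideways to turn the tab
- relay: small black cube relay with metal pins on top, 28 mm, lies on the bench; leave it alone. Origin: centre of its underside
- flashlight: black flashlight, 132 mm long, lies on the bench; leave it alone. Origin: centre of its underside
- pliers: pliers with blue grips, 155 mm long, lies on the bench; leave it alone. Origin: centre of its underside
- bolt: hex bolt, 54 mm long, lies on the bench; leave it alone. Origin: centre of its underside
Mind the look-alikes: they are no part of the job. Leave any red look-alike of the tappet2 alone.

How it is judged:
On the way, in this order (a step that is already met when the one before it is completed fails the run):
1. the tappets stand in one even layer on the basket floor, clear of each other, some in every quarter, before the grid goes in (z of tappet1 in the frame of basket_floor between -0.004 and 0.004 m and angle between each of tappet1, tappet2, tappet3, tappet4, tappet5's own z axis and vertical below 0.1 rad and x of tappet1 in the frame of basket_floor between -0.11 and 0.11 m and y of tappet1 in the frame of basket_floor between -0.085 and 0.085 m and z of tappet2 in the frame of basket_floor between -0.004 and 0.004 m and x of tappet2 in the frame of basket_floor between -0.11 and 0.11 m and y of tappet2 in the frame of basket_floor between -0.085 and 0.085 m and z of tappet3 in the frame of basket_floor between -0.004 and 0.004 m and x of tappet3 in the frame of basket_floor between -0.11 and 0.11 m and y of tappet3 in the frame of basket_floor between -0.085 and 0.085 m and z of tappet4 in the frame of basket_floor between -0.004 and 0.004 m and x of tappet4 in the frame of basket_floor between -0.11 and 0.11 m and y of tappet4 in the frame of basket_floor between -0.085 and 0.085 m and z of tappet5 in the frame of basket_floor between -0.004 and 0.004 m and x of tappet5 in the frame of basket_floor between -0.11 and 0.11 m and y of tappet5 in the frame of basket_floor between -0.085 and 0.085 m and horizontal distance between tappet1 and tappet2 above 0.038 m and horizontal distance between each of tappet1, tappet2 and tappet3 above 0.038 m and horizontal distance between each of tappet1, tappet2, tappet3 and tappet4 above 0.038 m and horizontal distance between each of tappet1, tappet2, tappet3, tappet4 and tappet5 above 0.038 m and ((x of tappet1 in the frame of basket_floor below 0 m and y of tappet1 in the frame of basket_floor below 0 m) or (x of tappet2 in the frame of basket_floor below 0 m and y of tappet2 in the frame of basket_floor below 0 m) or (x of tappet3 in the frame of basket_floor below 0 m and y of tappet3 in the frame of basket_floor below 0 m) or (x of tappet4 in the frame of basket_floor below 0 m and y of tappet4 in the frame of basket_floor below 0 m) or (x of tappet5 in the frame of basket_floor below 0 m and y of tappet5 in the frame of basket_floor below 0 m)) and ((x of tappet1 in the frame of basket_floor below 0 m and y of tappet1 in the frame of basket_floor above 0 m) or (x of tappet2 in the frame of basket_floor below 0 m and y of tappet2 in the frame of basket_floor above 0 m) or (x of tappet3 in the frame of basket_floor below 0 m and y of tappet3 in the frame of basket_floor above 0 m) or (x of tappet4 in the frame of basket_floor below 0 m and y of tappet4 in the frame of basket_floor above 0 m) or (x of tappet5 in the frame of basket_floor below 0 m and y of tappet5 in the frame of basket_floor above 0 m)) and ((x of tappet1 in the frame of basket_floor above 0 m and y of tappet1 in the frame of basket_floor below 0 m) or (x of tappet2 in the frame of basket_floor above 0 m and y of tappet2 in the frame of basket_floor below 0 m) or (x of tappet3 in the frame of basket_floor above 0 m and y of tappet3 in the frame of basket_floor below 0 m) or (x of tappet4 in the frame of basket_floor above 0 m and y of tappet4 in the frame of basket_floor below 0 m) or (x of tappet5 in the frame of basket_floor above 0 m and y of tappet5 in the frame of basket_floor below 0 m)) and ((x of tappet1 in the frame of basket_floor above 0 m and y of tappet1 in the frame of basket_floor above 0 m) or (x of tappet2 in the frame of basket_floor above 0 m and y of tappet2 in the frame of basket_floor above 0 m) or (x of tappet3 in the frame of basket_floor above 0 m and y of tappet3 in the frame of basket_floor above 0 m) or (x of tappet4 in the frame of basket_floor above 0 m and y of tappet4 in the frame of basket_floor above 0 m) or (x of tappet5 in the frame of basket_floor above 0 m and y of tappet5 in the frame of basket_floor above 0 m)) and linear speed of each of tappet1, tappet2, tappet3, tappet4, tappet5 below 0.02 m/s and horizontal distance between grid and basket_seat above 0.1 m), for 0.2 s.
2. the grid sits flat and square on its four seats while both tabs are still open (z of grid in the frame of basket_seat between -0.003 and 0.003 m and horizontal distance between grid and basket_seat below 0.008 m and angle between grid's own z axis and vertical below 0.03 rad and angle between the x axis of grid and the x axis of basket_seat, either way round below 0.08 rad and value of joint each of tab_left_body, tab_right_body above 0.8 rad), for 0.2 s.
3. both turn-tabs are turned in over the grid (z of grid in the frame of basket_seat between -0.003 and 0.003 m and horizontal distance between grid and basket_seat below 0.008 m and angle between grid's own z axis and vertical below 0.03 rad and angle between the x axis of grid and the x axis of basket_seat, either way round below 0.08 rad and value of joint each of tab_left_body, tab_right_body below 0.25 rad), for 0.2 s.
At the end, for the whole second after the job is handed in: all five tappets upright on the basket floor, every two at least 38 mm apart centre to centre, some in each quarter; grid on its four seats (height within 3 mm, centre within 8 mm, turned under 0.08 rad, tilt under 0.03 rad); both tabs within 0.25 rad of fully in; all at rest (all of step 3 and z of tappet1 in the frame of basket_floor between -0.004 and 0.004 m and angle between each of tappet1, tappet2, tappet3, tappet4, tappet5's own z axis and vertical below 0.1 rad and x of tappet1 in the frame of basket_floor between -0.11 and 0.11 m and y of tappet1 in the frame of basket_floor between -0.085 and 0.085 m and z of tappet2 in the frame of basket_floor between -0.004 and 0.004 m and x of tappet2 in the frame of basket_floor between -0.11 and 0.11 m and y of tappet2 in the frame of basket_floor between -0.085 and 0.085 m and z of tappet3 in the frame of basket_floor between -0.004 and 0.004 m and x of tappet3 in the frame of basket_floor between -0.11 and 0.11 m and y of tappet3 in the frame of basket_floor between -0.085 and 0.085 m and z of tappet4 in the frame of basket_floor between -0.004 and 0.004 m and x of tappet4 in the frame of basket_floor between -0.11 and 0.11 m and y of tappet4 in the frame of basket_floor between -0.085 and 0.085 m and z of tappet5 in the frame of basket_floor between -0.004 and 0.004 m and x of tappet5 in the frame of basket_floor between -0.11 and 0.11 m and y of tappet5 in the frame of basket_floor between -0.085 and 0.085 m and horizontal distance between tappet1 and tappet2 above 0.038 m and horizontal distance between each of tappet1, tappet2 and tappet3 above 0.038 m and horizontal distance between each of tappet1, tappet2, tappet3 and tappet4 above 0.038 m and horizontal distance between each of tappet1, tappet2, tappet3, tappet4 and tappet5 above 0.038 m and ((x of tappet1 in the frame of basket_floor below 0 m and y of tappet1 in the frame of basket_floor below 0 m) or (x of tappet2 in the frame of basket_floor below 0 m and y of tappet2 in the frame of basket_floor below 0 m) or (x of tappet3 in the frame of basket_floor below 0 m and y of tappet3 in the frame of basket_floor below 0 m) or (x of tappet4 in the frame of basket_floor below 0 m and y of tappet4 in the frame of basket_floor below 0 m) or (x of tappet5 in the frame of basket_floor below 0 m and y of tappet5 in the frame of basket_floor below 0 m)) and ((x of tappet1 in the frame of basket_floor below 0 m and y of tappet1 in the frame of basket_floor above 0 m) or (x of tappet2 in the frame of basket_floor below 0 m and y of tappet2 in the frame of basket_floor above 0 m) or (x of tappet3 in the frame of basket_floor below 0 m and y of tappet3 in the frame of basket_floor above 0 m) or (x of tappet4 in the frame of basket_floor below 0 m and y of tappet4 in the frame of basket_floor above 0 m) or (x of tappet5 in the frame of basket_floor below 0 m and y of tappet5 in the frame of basket_floor above 0 m)) and ((x of tappet1 in the frame of basket_floor above 0 m and y of tappet1 in the frame of basket_floor below 0 m) or (x of tappet2 in the frame of basket_floor above 0 m and y of tappet2 in the frame of basket_floor below 0 m) or (x of tappet3 in the frame of basket_floor above 0 m and y of tappet3 in the frame of basket_floor below 0 m) or (x of tappet4 in the frame of basket_floor above 0 m and y of tappet4 in the frame of basket_floor below 0 m) or (x of tappet5 in the frame of basket_floor above 0 m and y of tappet5 in the frame of basket_floor below 0 m)) and ((x of tappet1 in the frame of basket_floor above 0 m and y of tappet1 in the frame of basket_floor above 0 m) or (x of tappet2 in the frame of basket_floor above 0 m and y of tappet2 in the frame of basket_floor above 0 m) or (x of tappet3 in the frame of basket_floor above 0 m and y of tappet3 in the frame of basket_floor above 0 m) or (x of tappet4 in the frame of basket_floor above 0 m and y of tappet4 in the frame of basket_floor above 0 m) or (x of tappet5 in the frame of basket_floor above 0 m and y of tappet5 in the frame of basket_floor above 0 m)) and linear speed of each of tappet1, tappet2, tappet3, tappet4, tappet5, grid below 0.02 m/s); the robot touches nothing.
It fails at once if the relay is shifted more than 25 mm (distance of relay from where it was at the start of the episode above 0.025 m).
It fails at once if the flashlight is shifted more than 25 mm (distance of flashlight from where it was at the start of the episode above 0.025 m).
It fails at once if the pliers is shifted more than 25 mm (distance of pliers from where it was at the start of the episode above 0.025 m).
It fails at once if the bolt is shifted more than 25 mm (distance of bolt from where it was at the start of the episode above 0.025 m).
It also fails if it takes over 72 s, if anything falls off the work surface, if the arm or the gripper's body presses on something with over 40 N, if the wrist force passes 120 N, or if a joint passes its speed limit or range.

## Robot

A 7-joint arm with a two-finger parallel gripper is mounted at the origin on a cart in front of the work surface, level with it; the furniture and walls round the work are solid. World frame = base frame: x ahead of the robot, y to its left, z up, the work surface at z = 0. Lengths are in m, angles in rad, forces in N, time in s.
With the tool pointing down it reaches from about 0.425 to 0.925 m from the base axis. Payload 6.8 kg.
Tool frame: the origin (TCP) lies midway between the tips of the shut fingers; the grasp point (between the pads) lies 19 mm behind it; z points along the fingers, y is the direction in which the jaws open and shut (so a half turn about z gives the same grasp; the last joint's range is limited). The gripper opens to 85 mm and grips with 20 to 120 N. Pads are 22 mm wide; open, the fingers measure 114 mm over their backs; the gripper's body (76 mm by 85 mm) begins 54 mm behind the grasp point. The pads swing forward as they close: fully open they stand 13 mm farther back than shut.
Start: joints at [1.128, 0.477, 0.022, 1.555, -0.011, 1.109, -0.083], TCP at [0.222, -0.638, 0.204] pointing down, gripper open.
Joint ranges: [-2.96, 2.96], [-0.34, 2.1], [-1.41, 1.46], [0.24, 2.44], [-1.37, 4.51], [0.17, 1.92], [-2.96, 2.96]. Speed limits (rad/s): [2.39, 2.39, 3.14, 3.14, 3.14, 3.14, 3.14].

## Interface

Orientations are given as a unit quaternion [w, x, y, z].
In Python, from station import bot, vision gives the robot as it stands.
- The arm moves only by the tool move_arm, never from a script. Its argument "increments" is text: rows parted by semicolons, each of 7 numbers parted by spaces: the opening, from 0 (shut) to 1 (fully open), then the shift along the world's x, y, z in mm, then the turn, a rotation vector about the world's x, y, z in rad. In form: grip x y z rx ry rz; .... A call has exactly 8 rows; each row shifts and turns the commanded pose from where the row before left it; what a row does not reach is not made up. A row lasts 1/8 s, in which the tool goes at most 62.5 mm and 10.7 degrees, less where a joint would pass 70% of its speed; a pose out of reach is approached as far as the arm can. A call with a gripper value outside its range is refused whole. The fingers move at their own pace and stop on an object; "newtons" is the grip in N (left out, the last holds). Time passes only in rows, so rows that do not move let the fingers close, or fill a call up. It gives the time, the measured TCP pose, the force and the opening at its end, in the units of the state.
- bot.get_obs(): the state, without advancing time (a new reading comes with each control period).
- vision.read_camera(name): name is "scene" or "top" or "wrist"; returns (picture, depth): 480x640x3 uint8, red, green, blue; 480x640 float32, m along the optical axis (not along the pixel's ray), 0 where there is no reading.
- vision.calibration(name): a dict with "fx", "fy", "cx", "cy" (pixels), "R" (3x3) and "t" (3): a world point X has camera coordinates R X + t; the wrist camera has in their place "hand_eye" (4x4, takes a point from camera to tool coordinates, whose origin is the TCP and whose axes are the flange's). Camera axes: x right, y down, z forward; pixel columns grow to the right and rows downward; lengths in m; the calibration is good to about 2 mm. The wrist camera is an equidistant fisheye: a pixel r from the principal point sees the ray r / f radians off the axis. A picture is of the moment at which its call begins: read the wrist's pose just before it. calibration takes no time and is no camera call.
- bot.hand_in(): hands the job in, once; it reports no verdict.
The state is a dict: "t": time; "q": joint angles; "joint_vel": joint speeds; "joint_torque": joint torques, N m; "eef_pos": TCP position; "tool_rot": TCP orientation; "contact_force": force on the tool from outside, world axes, zero at the start; "torque": the same for the moment, N m; "gripper_width": opening from 0.0 (shut) to 1.0 (fully open).
Only numpy, scipy, OpenCV 4.12 (cv2) and the standard library are available. Lean on these libraries where they do the work, as an engineer would, in place of code of your own. Each camera call takes 0.05 s, during which the arm holds its last target.

## Working session

There is one attempt and no reset: what is moved stays moved. The work goes in short steps, Python scripts to look and compute and a tool call to move; the robot and the scene stay as the last step left them, time stands still between calls to the robot, and variables do not carry over. Pictures are saved under pics/ and viewed, and the job is handed in when it is done.

Besides the shell and the picture viewer there is one more tool, called as name(argument=value, ...) on one line, values as JSON. move_arm: Moves the arm, as the interface text tells. Its arguments: {"type":"object","properties":{"increments":{"type":"string"},"newtons":{"type":"number"}},"required":["increments"]}

```bash
ls; mkdir -p pics
python3 - <<'E'
from station import bot, vision
import cv2,numpy as np
o=bot.get_obs();print(o)
for n in ("scene","top","wrist"):
    p,d=vision.read_camera(n); cv2.imwrite(f"pics/{n}0.png",p[:,:,::-1]); np.save(f"pics/{n}0.npy",d)
    print(n,vision.calibration(n))
E
```

```text
pics
{'t': 0.0, 'q': array([ 1.12792691,  0.47777982,  0.02234152,  1.55645148, -0.01148886,
        1.10927343, -0.08309823]), 'joint_vel': array([ 0.00063339,  0.00021219,  0.00042253, -0.00086558, -0.0005504 ,
        0.00107812,  0.00043141]), 'joint_torque': array([-8.72091405e-04, -5.96447682e+01,  1.60785321e+00, -2.81191099e+01,
        1.26210760e-02,  9.39032121e-03, -1.76193583e-05]), 'eef_pos': array([ 0.22154357, -0.63693916,  0.20303937]), 'tool_rot': array([-8.64750476e-04,  9.86021236e-01,  1.66617305e-01, -2.18423007e-04]), 'contact_force': array([ 0.13404944, -1.07177501, -0.02335743]), 'torque': array([0.00564152, 0.02263277, 0.01330935]), 'gripper_width': 1.0015881989114528}
scene {'fx': 476.22849401923673, 'fy': 476.22849401923673, 'cx': 313.0334624809692, 'cy': 249.10400890393655, 'R': array([[-0.55263007, -0.83340549,  0.00594104],
       [-0.57723447,  0.37760209, -0.72402834],
       [ 0.60116584, -0.4035492 , -0.68974464]]), 't': array([0.31363388, 0.33842476, 0.66861932])}
top {'fx': 614.6969736923016, 'fy': 614.6969736923016, 'cx': 318.2193345009159, 'cy': 241.61002298455526, 'R': array([[-1.86772705e-02, -9.99825146e-01, -9.14512550e-04],
       [-9.85012376e-01,  1.85574103e-02, -1.71482482e-01],
       [ 1.71469469e-01, -2.30201852e-03, -9.85186745e-01]]), 't': array([0.0700601 , 0.52860768, 1.18155917])}
wrist {'fx': 371.64829954431775, 'fy': 371.64829954431775, 'cx': 323.08042228562783, 'cy': 245.43848333408485, 'hand_eye': array([[ 6.39610717e-04, -9.65034909e-01, -2.62120611e-01,
         6.66159878e-02],
       [ 9.99999756e-01,  5.43793824e-04,  4.38082826e-04,
         6.92137495e-04],
       [-2.80225651e-04, -2.62120827e-01,  9.65035022e-01,
        -1.69252087e-01],
       [ 0.00000000e+00,  0.00000000e+00,  0.00000000e+00,
         1.00000000e+00]])}
```

View pics/scene0.png

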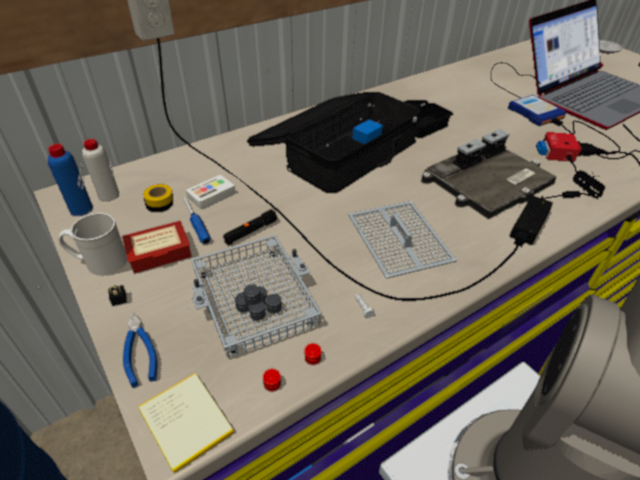

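View pics/top0.png

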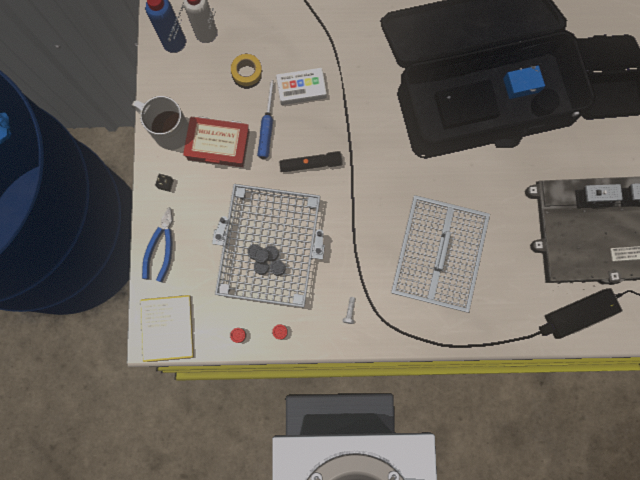

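View pics/wrist0.png

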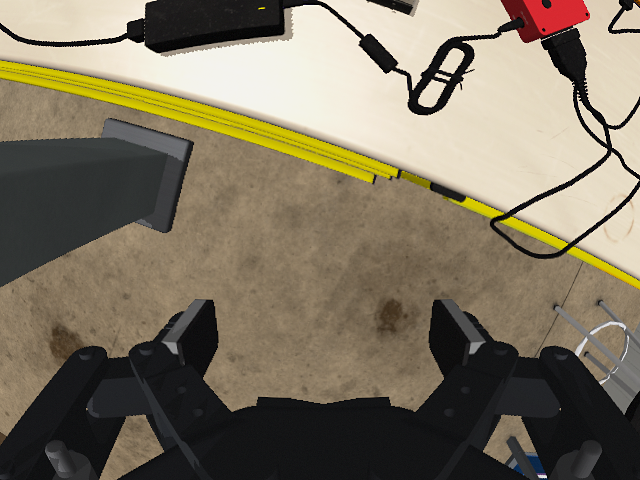

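```bash
cat > h.py <<'E'
import numpy as np,cv2
from station import bot,vision
def ray(n,u,v):
    c=vision.calibration(n);d=np.array([(u-c['cx'])/c['fx'],(v-c['cy'])/c['fy'],1.0])
    R=c['R'];return -R.T@c['t'],R.T@d
def onz(n,u,v,z):
    o,d=ray(n,u,v);return o+d*(z-o[2])/d[2]
def proj(n,X):
    c=vision.calibration(n);p=c['R']@np.asarray(X,float)+c['t'];return np.array([c['fx']*p[0]/p[2]+c['cx'],c['fy']*p[1]/p[2]+c['cy']])
E
python3 - <<'E'
import cv2,numpy as np
from h import *
p=cv2.imread('pics/top0.png');s=cv2.imread('pics/scene0.png')
a=cv2.resize(p[175:315,205:335],None,fx=4.6,fy=4.2,interpolation=cv2.INTER_CUBIC)
a=cv2.resize(p[175:315,205:335],None,fx=4.2,fy=4.2,interpolation=cv2.INTER_CUBIC)
cv2.imwrite('pics/t_b.png',a)
cv2.imwrite('pics/s_b.png',cv2.resize(s[225:360,185:335],None,fx=4.4,fy=4.4,interpolation=cv2.INTER_CUBIC))
cv2.imwrite('pics/t_g.png',cv2.resize(p[185:320,380:500],None,fx=4.4,fy=4.4,interpolation=cv2.INTER_CUBIC))
E
```

```text
(no output)
```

View pics/t_b.png

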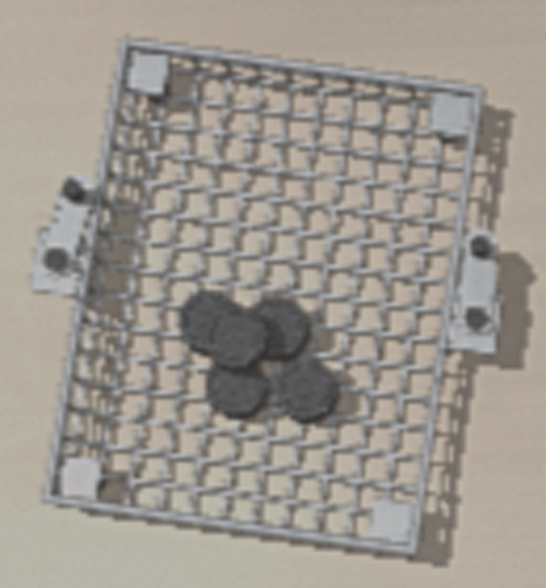

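View pics/s_b.png

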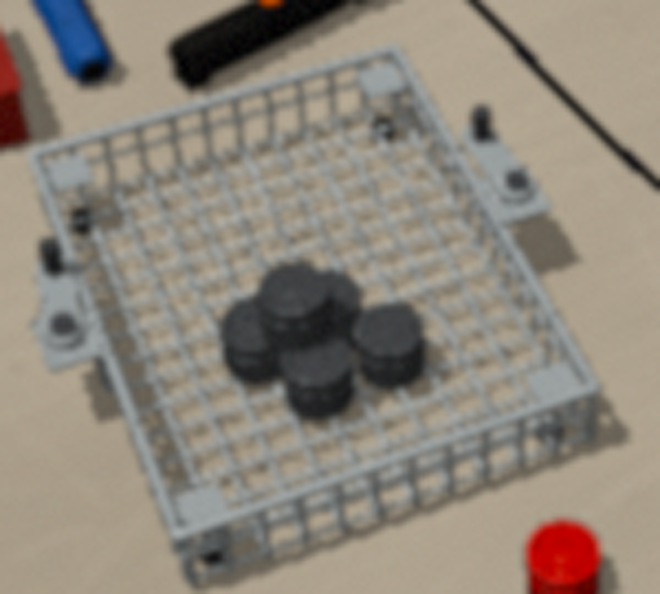

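View pics/t_g.png

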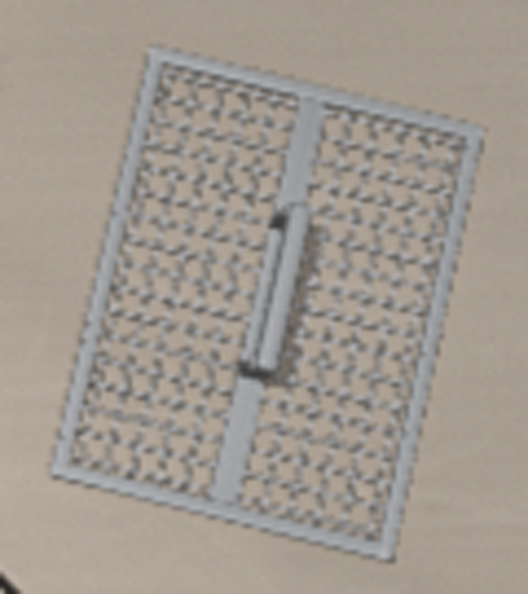

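```bash
cat >> h.py <<'E'
def frame(P): # corners TL,TR,BR,BL xy -> centre, yaw of +x
    P=np.array(P)[:,:2]; c=P.mean(0)
    ux=(P[0]+P[1]-P[2]-P[3]); uy=(P[0]+P[3]-P[1]-P[2])
    yaw=np.arctan2(ux[1],ux[0]); yaw2=np.arctan2(-uy[0],uy[1])
    return c,yaw,yaw2,np.linalg.norm(ux)/2,np.linalg.norm(uy)/2
E
python3 - <<'E'
from h import *
f=lambda L,z,s,ox,oy:[onz('top',ox+u/s,oy+v/s,z) for u,v in L]
b=frame(f([(122,42),(480,90),(415,552),(45,500)],.042,4.2,205,175));print('basket',b)
g=frame(f([(150,46),(483,130),(392,560),(55,475)],.005,4.4,380,185));print('grid',g)
h=f([(298,208),(268,370)],.039,4.4,380,185);print('handle ends',h,np.mean(h,0))
c,s=np.cos(b[1]),np.sin(b[1])
for n,u,v,z in [('A top',240,340,.056),('B',210,322,.032),('C',280,330,.032),('D',238,388,.032),('E',308,388,.032),('pinL',75,188,.064),('pivL',56,260,.05),('pinR',481,245,.064),('pivR',477,318,.05)]:
    w=f([(u,v)],z,4.2,205,175)[0][:2];e=w-b[0];print(n,w.round(4),np.array([c*e[0]+s*e[1],-s*e[0]+c*e[1]]).round(4))
for n,u,v in [('flash',310,162),('bolt',349,310),('relay',164,182),('red1',238,335),('red2',280,332),('pl',160,245)]: print(n,onz('top',u,v,.02).round(3))
for n in('top','scene'):
  d=vision.calibration(n);print(n,-d['R'].T@d['t'])
E
```

```text
basket (array([0.52624549, 0.16017394]), np.float64(-0.15613258061653354), np.float64(-0.15687087909084574), np.float64(0.22432515373631606), np.float64(0.1754037999489293))
grid (array([ 0.50813886, -0.19281407]), np.float64(-0.26209542478065806), np.float64(-0.27087014278159177), np.float64(0.2092356531415911), np.float64(0.16023637335119817))
handle ends [array([ 0.5451549 , -0.20082719,  0.039     ]), array([ 0.4708439 , -0.18316324,  0.039     ])] [ 0.5079994  -0.19199522  0.039     ]
A top [0.5014 0.1712] [-0.0262  0.0071]
B [0.5141 0.1878] [-0.0163  0.0254]
C [0.5095 0.1542] [-0.0156 -0.0085]
D [0.4819 0.1744] [-0.046   0.0072]
E [0.4813 0.141 ] [-0.0414 -0.0259]
pinL [0.5741 0.248 ] [0.0336 0.0942]
pivL [0.5423 0.2589] [0.0005 0.1001]
pinR [0.5431 0.0573] [ 0.0327 -0.099 ]
pivR [0.5107 0.0598] [ 0.0003 -0.1016]
flash [0.703 0.074 0.02 ]
bolt [0.394 0.001 0.02 ]
relay [0.666 0.378 0.02 ]
red1 [0.349 0.223 0.02 ]
red2 [0.353 0.139 0.02 ]
pl [0.533 0.383 0.02 ]
top [0.31939232 0.06295823 1.25476746]
scene [-0.03327714  0.4034151   0.7043424 ]
```

move_arm(increments="0.6 33 52 0 0 0 0.07; 0.6 33 52 0 0 0 0.07; 0.6 33 52 0 0 0 0.07; 0.6 33 52 0 0 0 0.07; 0.6 33 52 0 0 0 0.07; 0.6 33 52 0 0 0 0.07; 0.6 33 52 0 0 0 0.07; 0.6 33 52 0 0 0 0.07", newtons=30)

```text
t: 1.15
eef_pos: [0.4864, -0.2198, 0.204]
tool_rot: [0.0, 0.901, 0.434, -0.0]
contact_force: [0.6, -0.9, 0.4]
gripper_width: 0.601
```

move_arm(increments="0.6 3 56 0 0 0 0; 0.6 2 56 0 0 0 0; 0.6 2 56 0 0 0 0; 0.6 2 56 0 0 0 0; 0.6 2 56 0 0 0 0; 0.6 2 56 0 0 0 0; 0.6 2 55 0 0 0 0; 0.6 0 0 0 0 0 0")

```text
t: 2.15
eef_pos: [0.4998, 0.175, 0.2042]
tool_rot: [-0.001, 0.9, 0.436, 0.001]
contact_force: [0.7, 0.2, -0.3]
gripper_width: 0.6
```

```bash
cat >> h.py <<'E'
from scipy.spatial.transform import Rotation as Ro
def wpose():
    o=bot.get_obs();q=o['tool_rot'];return Ro.from_quat([q[1],q[2],q[3],q[0]]).as_matrix(),np.array(o['eef_pos'])
def wonz(pose,u,v,z):
    c=vision.calibration('wrist');x=(u-c['cx'])/c['fx'];y=(v-c['cy'])/c['fy'];th=np.hypot(x,y)
    d=np.array([np.sin(th)*x/th,np.sin(th)*y/th,np.cos(th)]);H=c['hand_eye'];R,p=pose
    o=R@H[:3,3]+p;d=R@H[:3,:3]@d;return o+d*(z-o[2])/d[2]
def snap(n):
    po=wpose();im,_=vision.read_camera('wrist');cv2.imwrite(f'pics/{n}.png',im[:,:,::-1]);np.savez(f'pics/{n}.npz',R=po[0],p=po[1]);return po
def lp(n):
    a=np.load(f'pics/{n}.npz');return a['R'],a['p']
BC=np.array([0.52625,0.16017]);BY=-0.1565
def tob(w):
    e=np.array(w)[:2]-BC;c,s=np.cos(BY),np.sin(BY);return np.array([c*e[0]+s*e[1],-s*e[0]+c*e[1]])
def tow(b):
    c,s=np.cos(BY),np.sin(BY);return BC+np.array([c*b[0]-s*b[1],s*b[0]+c*b[1]])
E
python3 -c "
from h import *
print(snap('w1'))"
```

```text
(array([[ 6.19310593e-01,  7.85146094e-01, -8.74798955e-06],
       [ 7.85143034e-01, -6.19308148e-01,  2.79897840e-03],
       [ 2.19218926e-03, -1.74030540e-03, -9.99996083e-01]]), array([0.49979703, 0.17499488, 0.20420229]))
```

View pics/w1.png

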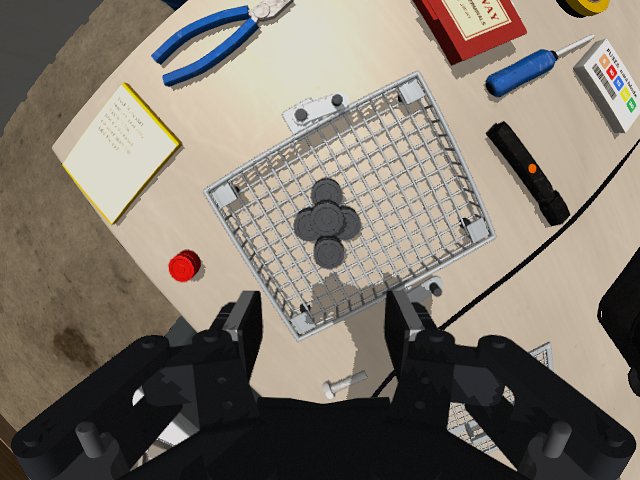

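```bash
python3 -c "
from h import *
p=cv2.imread('pics/w1.png');cv2.imwrite('pics/w1c.png',cv2.resize(p[70:345,200:500],None,fx=2.6,fy=2.18));cv2.imwrite('pics/w1d.png',cv2.resize(p[170:280,285:370],None,fx=5,fy=5,interpolation=2))"
```

```text
(no output)
```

View pics/w1d.png

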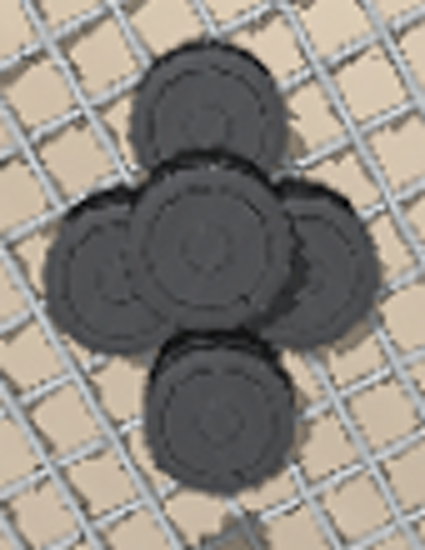

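View pics/w1c.png

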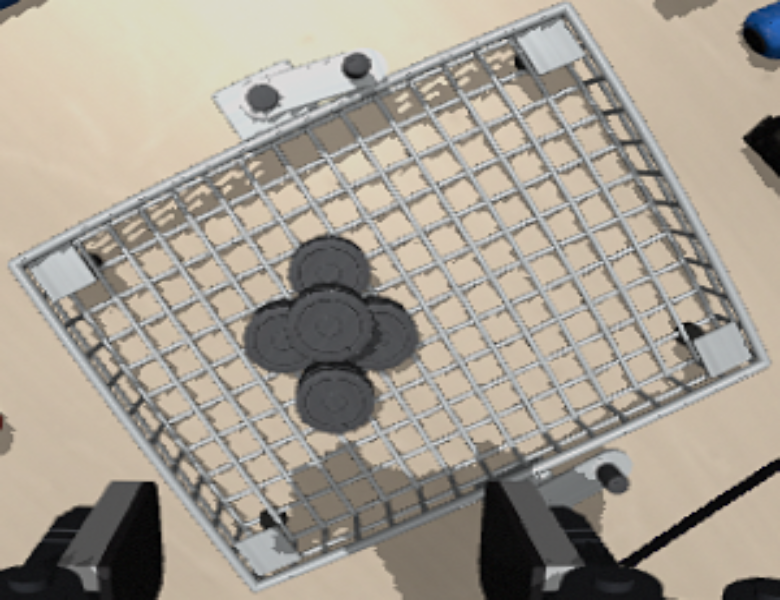

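```bash
python3 -c "
from h import *
po=lp('w1')
w=lambda u,v,z:wonz(po,200+u/2.6,70+v/2.18,z)
C=[w(568,5,.042),w(765,365,.042),w(255,588,.042),w(15,262,.042)]
print(frame(C))
for n,u,v,z in [('A',205,246,.056),('B',208,123,.032),('C',308,268,.032),('D',120,277,.032),('E',222,420,.032)]:
  x=wonz(po,285+u/5,170+v/5,z);print(n,x.round(4),tob(x).round(4))
for n,u,v,z in [('pivL',263,95,.05),('pinL',356,65,.064),('pinR',612,475,.064)]:
  x=w(u,v,z);print(n,x.round(4),tob(x).round(4))
"
```

```text
(array([0.52841086, 0.16160755]), np.float64(-0.1607290327576775), np.float64(-0.16680955069325265), np.float64(0.22226917181822595), np.float64(0.17373291905598623))
A [0.5047 0.1761 0.056 ] [-0.0238  0.0124]
B [0.5167 0.1903 0.032 ] [-0.0142  0.0282]
C [0.5145 0.1571 0.032 ] [-0.0111 -0.0049]
D [0.4857 0.1776 0.032 ] [-0.0428  0.0109]
E [0.4835 0.1437 0.032 ] [-0.0396 -0.023 ]
pivL [0.5447 0.2614 0.05  ] [0.0025 0.1029]
pinL [0.5747 0.2508 0.064 ] [0.0338 0.0971]
pinR [0.5457 0.0648 0.064 ] [ 0.0341 -0.0911]
```

move_arm(increments="0.6 3 -1 -50 0 0 0; 0.6 0 0 -50 0 0 0; 0.6 0 0 -45 0 0 0; 0.6 0 0 -24 0 0 0; 0.6 0 0 0 0 0 0; 0.2 0 0 0 0 0 0; 0.2 0 0 0 0 0 0; 0.2 0 0 0 0 0 0", newtons=30)

```text
t: 3.2
eef_pos: [0.5045, 0.1686, 0.036]
tool_rot: [0.0, 0.902, 0.432, 0.001]
contact_force: [-0.2, 0.0, 0.2]
gripper_width: 0.199
```

```bash
python3 -c "
from h import *
print(snap('w2'))
p,d=vision.read_camera('scene');p=p[:,:,::-1];cv2.imwrite('pics/s2.png',cv2.resize(p[150:370,170:370],None,fx=3,fy=2.7,interpolation=2))"
```

```text
(array([[ 6.25899094e-01,  7.79901998e-01,  1.78820219e-03],
       [ 7.79902670e-01, -6.25900653e-01,  4.44760088e-04],
       [ 1.46610620e-03,  1.11624872e-03, -9.99998302e-01]]), array([0.50450794, 0.16856292, 0.0360136 ]))
```

View pics/w2.png

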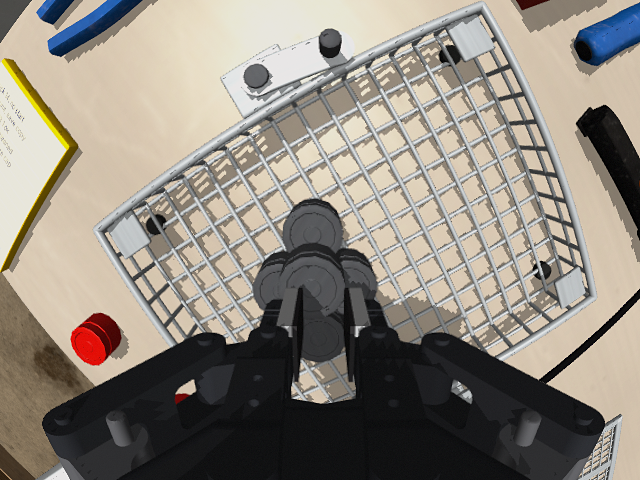

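View pics/s2.png

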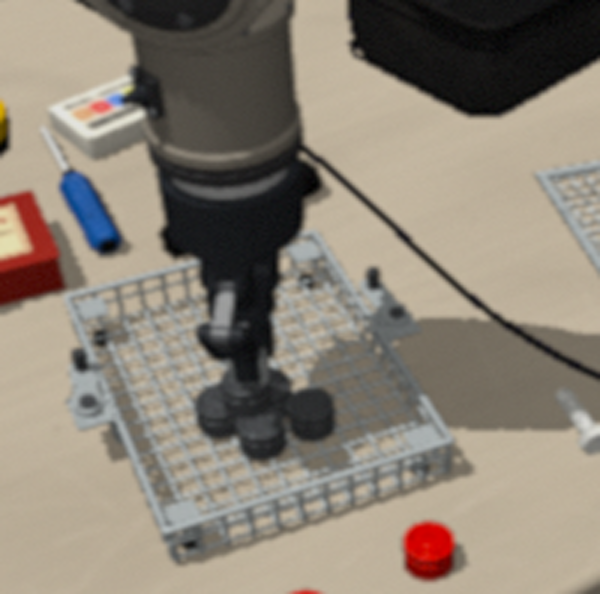

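```bash
python3 -c "
from h import *
po=lp('w2')
p=cv2.imread('pics/w2.png');cv2.imwrite('pics/w2c.png',cv2.resize(p[190:410,220:420],None,fx=3.6,fy=2.7,interpolation=2))
for u,v,z in [(313,285,.056),(313,235,.032),(258,285,.032),(365,283,.032),(322,340,.032)]:
  x=wonz(po,u,v,z);print(x.round(4),(po[0].T@(x-po[1])).round(4))
"
```

```text
[0.5068 0.1769 0.056 ] [ 0.008  -0.0034 -0.02  ]
[0.5166 0.19   0.032 ] [ 0.0243 -0.0039  0.004 ]
[0.4786 0.1873 0.032 ] [-0.0016 -0.0319  0.004 ]
[0.5214 0.1545 0.032 ] [-0.0004  0.0219  0.004 ]
[0.4842 0.1426 0.032 ] [-0.0329  0.0004  0.004 ]
```

View pics/w2c.png

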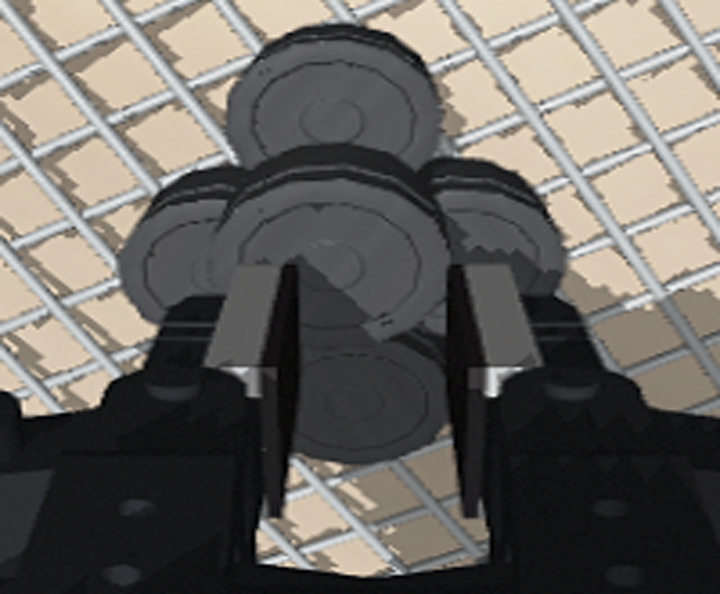

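```bash
python3 -c "
from h import *
c=vision.calibration('wrist');H=np.linalg.inv(c['hand_eye'])
def pj(t):
  p=H[:3,:3]@np.array(t)+H[:3,3];th=np.arctan2(np.hypot(p[0],p[1]),p[2]);r=c['fx']*th/np.hypot(p[0],p[1]);return np.array([c['cx']+r*p[0],c['cy']+r*p[1]])
for z in [0,-.005,-.01,-.015,-.02,-.04,-.06]:
  print(z,[pj((x,y,z)).round(0) for x in(.011,-.011) for y in (-.0085,.0085)])
"
```

```text
0 [array([303., 264.]), array([339., 264.]), array([304., 306.]), array([338., 306.])]
-0.005 [array([303., 267.]), array([339., 267.]), array([304., 310.]), array([339., 310.])]
-0.01 [array([302., 271.]), array([340., 271.]), array([303., 314.]), array([339., 315.])]
-0.015 [array([302., 274.]), array([340., 274.]), array([303., 319.]), array([339., 319.])]
-0.02 [array([301., 278.]), array([341., 278.]), array([302., 324.]), array([340., 324.])]
-0.04 [array([298., 297.]), array([343., 297.]), array([300., 347.]), array([342., 347.])]
-0.06 [array([294., 320.]), array([346., 321.]), array([296., 375.]), array([344., 375.])]
```

move_arm(increments="0.6 0 0 0 0 0 0; 0.6 2 6 0 0 0 0; 0.6 0 0 -5 0 0 0; 0.6 0 0 -5 0 0 0; 0.6 0 0 0 0 0 0; 0.2 0 0 0 0 0 0; 0.2 0 0 0 0 0 0; 0.2 0 0 0 0 0 0")

```text
t: 4.3
eef_pos: [0.5059, 0.1744, 0.0252]
tool_rot: [0.0, 0.902, 0.433, 0.0]
contact_force: [-1.4, -0.1, 2.3]
gripper_width: 0.321
```

```bash
python3 -c "
from h import *
print(snap('w3'))
p=cv2.imread('pics/w3.png');cv2.imwrite('pics/w3c.png',cv2.resize(p[190:410,220:420],None,fx=3.6,fy=2.7,interpolation=2))"
```

```text
(array([[ 6.25749662e-01,  7.80023905e-01,  2.60604762e-04],
       [ 7.80023942e-01, -6.25749666e-01, -7.78243209e-05],
       [ 1.02368512e-04,  2.51976496e-04, -9.99999963e-01]]), array([0.50587172, 0.17441646, 0.02523937]))
```

View pics/w3c.png

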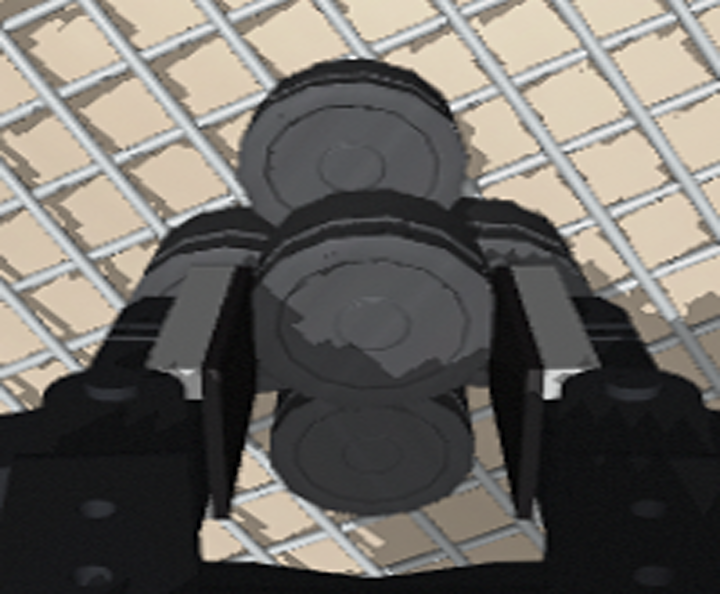

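move_arm(increments="0.2 0 0 15 0 0 0; 0.2 0 0 20 0 0 0; 0.2 35 -33 0 0 0 0; 0.2 34 -32 0 0 0 0; 0.2 0 0 -25 0 0 0; 0.2 0 0 -25 0 0 0; 0.2 0 0 -8 0 0 0; 0.2 0 0 0 0 0 0")

```text
t: 5.35
eef_pos: [0.575, 0.1098, 0.0025]
tool_rot: [-0.0, 0.902, 0.433, 0.0]
contact_force: [-0.6, -0.6, -0.4]
gripper_width: 0.319
```

```bash
python3 -c "
from h import *
print(snap('w4')[1])"
```

```text
[0.57500447 0.10976006 0.00253816]
```

View pics/w4.png

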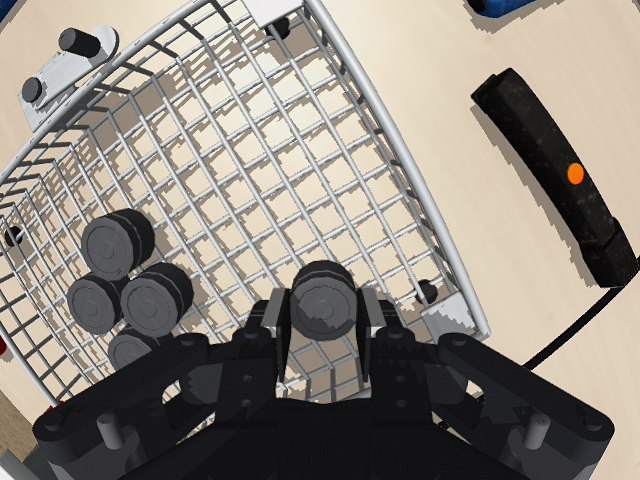

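```bash
python3 -c "
from h import *
po=lp('w4')
for n,u,v in [('A',324,309),('B',112,246),('C',152,306),('D',93,306),('E',136,353)]:
  x=wonz(po,u,v,.033);print(n,x.round(4),tob(x).round(4),(po[0].T@(x-po[1])).round(4))
p=cv2.imread('pics/w4.png');cv2.imwrite('pics/w4c.png',cv2.resize(p[190:410,60:400],None,fx=2.3,fy=2.3,interpolation=2))
"
```

```text
A [0.5769 0.1101 0.033 ] [ 0.0579 -0.0416] [ 0.0014  0.0013 -0.0305]
B [0.5216 0.1886 0.033 ] [-0.009   0.0273] [ 0.0281 -0.0909 -0.0305]
C [0.5171 0.157  0.033 ] [-0.0086 -0.0046] [ 0.0006 -0.0747 -0.0305]
D [0.4896 0.1764 0.033 ] [-0.0387  0.0103] [-0.0014 -0.1083 -0.0305]
E [0.49   0.1457 0.033 ] [-0.0336 -0.0199] [-0.0251 -0.0888 -0.0305]
```

View pics/w4c.png

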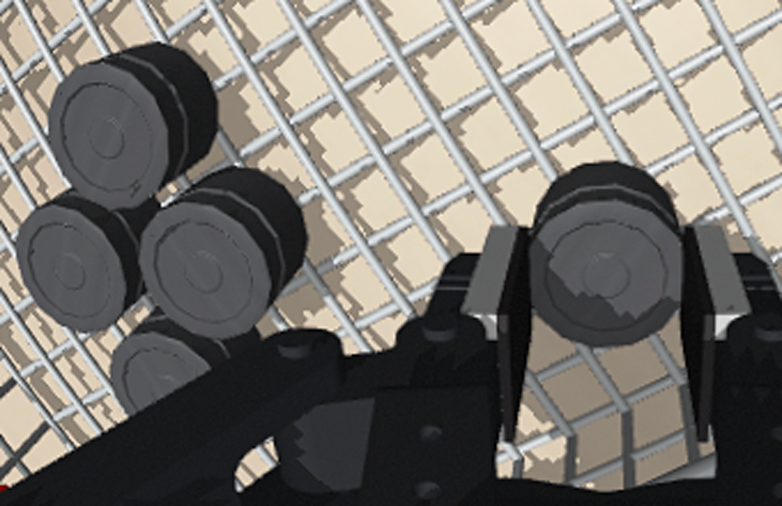

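move_arm(increments="0.45 0 0 0 0 0 0; 0.45 0 0 0 0 0 0; 0.45 0 0 30 0 0 0; 0.45 0 0 40 0 0 0; 0.45 -29 40 0 0 0 0; 0.45 -29 39 0 0 0 0; 0.45 0 0 0 0 0 0; 0.45 0 0 0 0 0 0")

```text
t: 6.4
eef_pos: [0.5172, 0.1882, 0.0723]
tool_rot: [0.0, 0.902, 0.433, 0.0]
contact_force: [0.0, 0.2, -0.3]
gripper_width: 0.449
```

```bash
python3 -c "
from h import *
print(snap('w5')[1])
p=cv2.imread('pics/w5.png');cv2.imwrite('pics/w5c.png',cv2.resize(p[150:410,200:500],None,fx=2.6,fy=2.3,interpolation=2))"
```

```text
[0.51716808 0.1881634  0.07228682]
```

View pics/w5c.png

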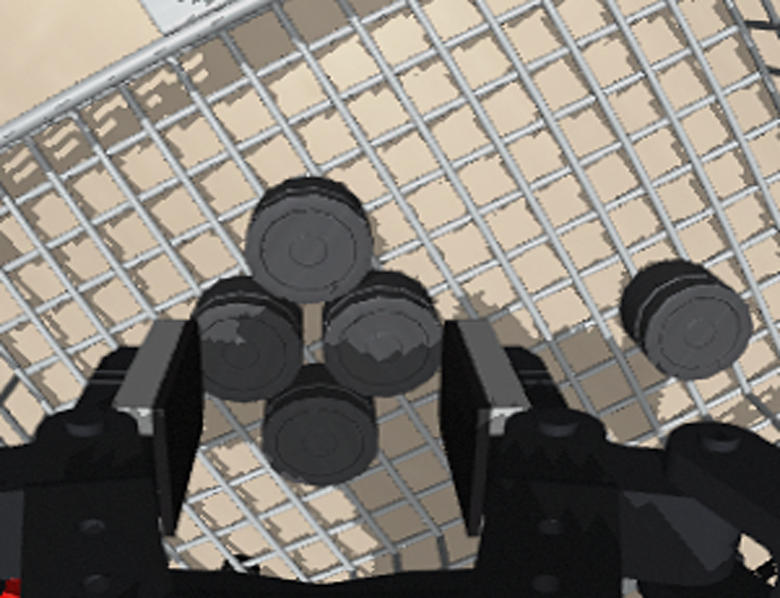

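```bash
python3 -c "
from h import *
po=lp('w5')
for n,u,v in [('A',697,332),('B',309,250),('C',381,344),('D',242,350),('E',320,442)]:
  x=wonz(po,200+u/2.6,150+v/2.3,.032);print(n,x.round(4),tob(x).round(4),(po[0].T@(x-po[1])).round(4))
"
```

```text
A [0.5762 0.1109 0.032 ] [ 0.057  -0.0409] [-0.0234  0.0943  0.0404]
B [0.5167 0.19   0.032 ] [-0.0141  0.028 ] [ 0.0011 -0.0016  0.0403]
C [0.5134 0.1589 0.032 ] [-0.0125 -0.0032] [-0.0252  0.0153  0.0403]
D [0.4866 0.1781 0.032 ] [-0.0419  0.0115] [-0.027  -0.0176  0.0403]
E [0.4833 0.1444 0.032 ] [-0.04   -0.0223] [-0.0554  0.0009  0.0403]
```

move_arm(increments="0.45 1 3 -20 0 0 0; 0.45 0 0 -25 0 0 0; 0.45 0 0 -15 0 0 0; 0.45 0 0 -9 0 0 0; 0.2 0 0 0 0 0 0; 0.2 0 0 0 0 0 0; 0.2 0 0 0 0 0 0; 0.2 0 0 15 0 0 0")

```text
t: 7.45
eef_pos: [0.5172, 0.1912, 0.0181]
tool_rot: [-0.0, 0.902, 0.433, -0.001]
contact_force: [-0.1, 0.6, 0.1]
gripper_width: 0.316
```

move_arm(increments="0.2 0 0 10 0 0 0; 0.2 36 1 0 0 0 0; 0.2 35 1 0 0 0 0; 0.2 0 0 -12 0 0 0; 0.2 0 0 -12 0 0 0; 0.2 0 0 0 0 0 0; 0.45 0 0 0 0 0 0; 0.45 0 0 0 0 0 0")

```text
t: 8.45
eef_pos: [0.5888, 0.1937, 0.0045]
tool_rot: [0.0, 0.902, 0.433, 0.0]
contact_force: [0.2, -0.2, 0.2]
gripper_width: 0.45
```

move_arm(increments="0.45 0 0 30 0 0 0; 0.45 0 0 30 0 0 0; 0.45 -36 -17 0 0 0 0; 0.45 -36 -17 0 0 0 0; 0.45 -35 -17 0 0 0 0; 0.45 0 0 0 0 0 0; 0.45 0 0 -20 0 0 0; 0.45 0 0 -10 0 0 0")

```text
t: 9.45
eef_pos: [0.4824, 0.1428, 0.0338]
tool_rot: [-0.0, 0.902, 0.433, 0.0]
contact_force: [-0.3, -0.4, -0.3]
gripper_width: 0.448
```

```bash
python3 -c "
from h import *
print(snap('w6')[1])"
```

```text
[0.48241742 0.14283678 0.0337589 ]
```

View pics/w6.png

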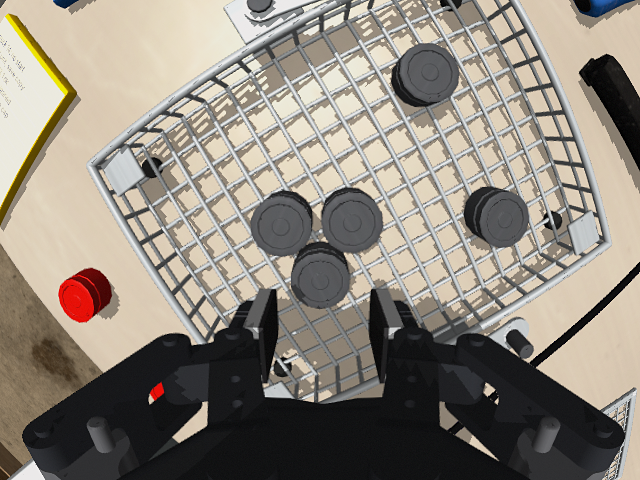

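move_arm(increments="0.45 0 0 -20 0 0 0; 0.45 0 0 -11 0 0 0; 0.2 0 0 0 0 0 0; 0.2 0 0 0 0 0 0; 0.2 0 0 0 0 0 0; 0.2 0 0 12 0 0 0; 0.2 -16 -15 0 0 0 0; 0.2 0 0 0 0 0 0")

```text
t: 10.5
eef_pos: [0.4651, 0.1263, 0.0157]
tool_rot: [0.0, 0.902, 0.432, -0.0]
contact_force: [-1.3, 0.7, -1.0]
gripper_width: 0.319
```

move_arm(increments="0.2 0 0 -8 0 0 0; 0.2 0 0 -3 0 0 0; 0.45 0 0 0 0 0 0; 0.45 0 0 0 0 0 0; 0.45 0 0 25 0 0 0; 0.45 0 0 35 0 0 0; 0.45 5 12 10 0 0 -0.17; 0.45 5 13 0 0 0 -0.17")

```text
t: 11.5
eef_pos: [0.4769, 0.1529, 0.0753]
tool_rot: [-0.0, 0.963, 0.271, 0.001]
contact_force: [-0.1, -0.5, -0.3]
gripper_width: 0.453
```

move_arm(increments="0.45 5 12 0 0 0 -0.17; 0.45 5 13 0 0 0 -0.17; 0.45 0 0 0 0 0 -0.17; 0.45 0 0 0 0 0 -0.17; 0.45 0 0 0 0 0 -0.17; 0.45 0 0 -20 0 0 0; 0.45 0 0 -20 0 0 0; 0.45 0 0 0 0 0 0")

```text
t: 12.5
eef_pos: [0.4847, 0.1771, 0.033]
tool_rot: [0.001, 0.989, -0.147, -0.001]
contact_force: [0.2, 0.2, 0.7]
gripper_width: 0.451
```

```bash
python3 -c "
from h import *
print(snap('w7')[1],bot.get_obs()['q'])"
```

```text
[0.48468804 0.17714008 0.03299478] [-0.29811032  0.46655431 -0.21327657  2.05318092  0.16015518  0.63827851
 -2.48407738]
```

View pics/w7.png

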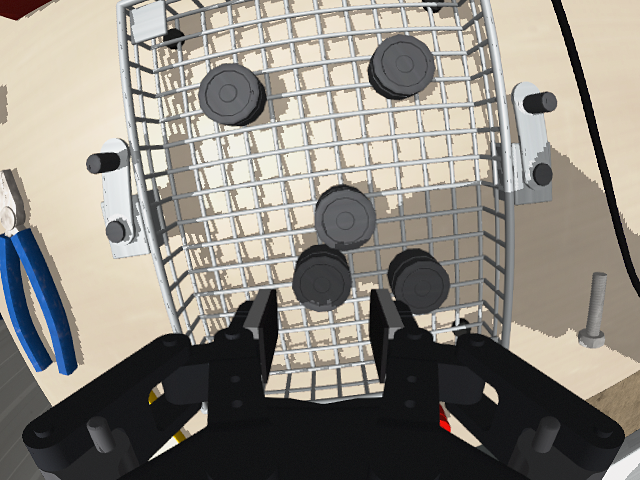

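move_arm(increments="0.4 0 0 0 0 0 0; 0.4 0 0 -18 0 0 0; 0.4 0 0 -12 0 0 0; 0.2 0 0 0 0 0 0; 0.2 0 0 0 0 0 0; 0.2 0 0 0 0 0 0; 0.2 0 0 15 0 0 0; 0.2 -5 34 0 0 0 0")

```text
t: 13.55
eef_pos: [0.4826, 0.2092, 0.0208]
tool_rot: [0.0, 0.989, -0.15, 0.001]
contact_force: [0.5, 0.9, 0.6]
gripper_width: 0.308
```

move_arm(increments="0.2 0 0 0 0 0 0; 0.2 0 0 -12 0 0 0; 0.2 0 0 -2 0 0 0; 0.42 0 0 0 0 0 0; 0.42 0 0 0 0 0 0; 0.42 0 0 20 0 0 0; 0.42 0 0 40 0 0 0; 0.42 0 0 50 0 0 0")

```text
t: 14.55
eef_pos: [0.4802, 0.2109, 0.1157]
tool_rot: [0.001, 0.989, -0.147, -0.001]
contact_force: [1.4, 0.2, -0.9]
gripper_width: 0.422
```

```bash
python3 -c "
from h import *
print(snap('w8')[1],bot.get_obs()['q'])"
```

```text
[0.48015528 0.21094682 0.11567976] [-0.33198101  0.34454231 -0.24338502  1.97601132  0.11212279  0.8249763
 -2.50346626]
```

View pics/w8.png

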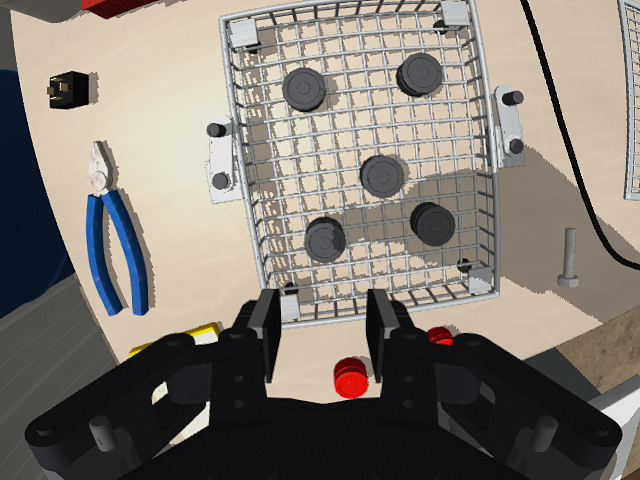

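```bash
python3 -c "
from h import *
po=lp('w8')
C=[wonz(po,u,v,.042) for u,v in [(473,-2),(497,295),(268,327),(221,17)]]
print(frame(C))
for u,v in [(304,89),(421,74),(383,175),(433,223),(324,241)]:
  x=wonz(po,u,v,.032);print(x.round(4),tob(x).round(4))
po=lp('w7')
"
```

```text
(array([0.52782596, 0.16217518]), np.float64(-1.7409632085673734), np.float64(-1.737833517911814), np.float64(0.17491966717622076), np.float64(0.22148735177906287))
[0.5857 0.1917 0.032 ] [0.0539 0.0404]
[0.5752 0.1114 0.032 ] [ 0.056  -0.0405]
[0.5141 0.1572 0.032 ] [-0.0115 -0.0048]
[0.4713 0.1309 0.032 ] [-0.0497 -0.0375]
[0.4812 0.2094 0.032 ] [-0.0522  0.0416]
```

move_arm(increments="0.35 3 -58 10 0 0 0; 0.35 4 -58 10 0 0 0; 0.35 4 -58 0 0 0 0; 0.35 4 -58 0 0 0 0; 0.35 4 -58 0 0 0 0; 0.35 4 -58 0 0 0 0; 0.35 5 -55 0 0 0 0.03; 0.35 0 0 0 0 0 0")

```text
t: 15.6
eef_pos: [0.5082, -0.1973, 0.1351]
tool_rot: [0.001, 0.991, -0.136, 0.0]
contact_force: [-0.5, 0.7, -0.5]
gripper_width: 0.354
```

move_arm(increments="0.35 0 0 -20 0 0 0; 0.35 0 0 0 0 0 0; 0.35 0 0 0 0 0 0; 0.35 0 0 0 0 0 0; 0.35 0 0 0 0 0 0; 0.35 0 0 0 0 0 0; 0.35 0 0 0 0 0 0; 0.35 0 0 0 0 0 0")

```text
t: 16.6
eef_pos: [0.5088, -0.1915, 0.115]
tool_rot: [0.0, 0.991, -0.132, 0.0]
contact_force: [0.2, -0.1, 0.1]
gripper_width: 0.347
```

```bash
python3 -c "
from h import *
print(snap('w9')[1],bot.get_obs()['q'])
p,d=vision.read_camera('top');cv2.imwrite('pics/t9.png',p[:,:,::-1])
p=p[:,:,::-1];cv2.imwrite('pics/t9c.png',cv2.resize(p[175:315,205:335],None,fx=4.2,fy=4.2,interpolation=2))"
```

```text
[ 0.50880978 -0.19153666  0.11502674] [ 0.30360082  0.37055825 -0.07188684  1.95098609  0.03557053  0.82120492
 -1.6236911 ]
```

View pics/w9.png

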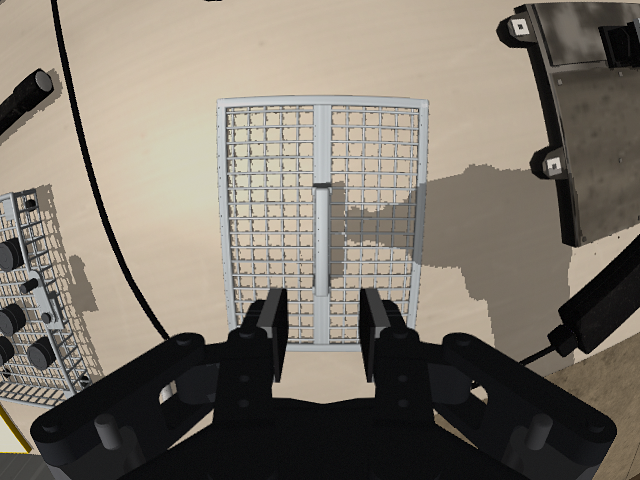

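View pics/t9c.png

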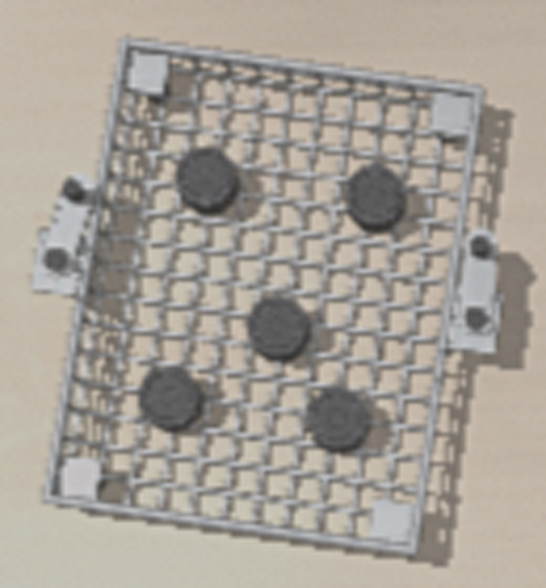

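```bash
python3 -c "
from h import *
po=lp('w9')
C=[wonz(po,u,v,.005) for u,v in [(218,99),(429,101),(413,351),(231,350)]]
print(np.round(C,4));print(frame(C))
h=[wonz(po,u,v,.039) for u,v in [(321.5,186),(321.5,295)]];print(np.round(h,4),np.mean(h,0),np.arctan2(*(h[0]-h[1])[[1,0]]))
print((po[0].T@(np.mean(h,0)-po[1])).round(4), np.arctan2(po[0][1,0],po[0][0,0]))
# tappets & basket by the top view
P=lambda u,v,z:onz('top',205+u/4.2,175+v/4.2,z)
for u,v in [(208,181),(375,198),(278,328),(171,398),(338,419)]: print(P(u,v,.032).round(4))
"
```

```text
[[ 0.632  -0.1429  0.005 ]
 [ 0.5887 -0.2969  0.005 ]
 [ 0.3854 -0.2414  0.005 ]
 [ 0.4287 -0.0856  0.005 ]]
(array([ 0.50867254, -0.19170201]), np.float64(-0.2706843519216364), np.float64(-0.2725005149848402), np.float64(0.21097425395530403), np.float64(0.1608482608513876))
[[ 0.5486 -0.2017  0.039 ]
 [ 0.474  -0.1814  0.039 ]] [ 0.51127905 -0.19154836  0.039     ] -0.2656902277668449
[ 0.0024 -0.0006  0.076 ] -0.2652473363809535
[0.5832 0.1887 0.032 ]
[0.5732 0.1079 0.032 ]
[0.5105 0.1552 0.032 ]
[0.4777 0.2064 0.032 ]
[0.4661 0.1268 0.032 ]
```

move_arm(increments="0.35 0 0 -40 0 0 0; 0.35 0 0 -40 0 0 0; 0.35 0 0 -20 0 0 0; 0.35 0 0 -8 0 0 0; 0.35 0 0 0 0 0 0; 0 0 0 0 0 0 0; 0 0 0 0 0 0 0; 0 0 0 0 0 0 0", newtons=80)

```text
t: 17.7
eef_pos: [0.5098, -0.1918, 0.0083]
tool_rot: [0.0, 0.991, -0.132, 0.001]
contact_force: [-0.9, 0.7, 6.0]
gripper_width: 0.069
```

move_arm(increments="0 0 0 10 0 0 0; 0 0 0 30 0 0 0; 0 0 0 40 0 0 0; 0 0 0 20 0 0 0; 0 2 30 0 0 0 0; 0 2 40 0 0 0 0.02; 0 2 40 0 0 0 0.02; 0 2 40 0 0 0 0.02")

```text
t: 18.7
eef_pos: [0.5165, -0.0404, 0.1075]
tool_rot: [0.0, 0.995, -0.102, 0.0]
contact_force: [0.5, -0.0, -1.5]
gripper_width: 0.074
```

move_arm(increments="0 2 40 0 0 0 0.02; 0 2 40 0 0 0 0.02; 0 2 40 0 0 0 0.005; 0 2 40 0 0 0 0; 0 2 30 0 0 0 0; 0 0 14 0 0 0 0; 0 0 0 0 0 0 0; 0 0 0 0 0 0 0")

```text
t: 19.7
eef_pos: [0.5268, 0.1604, 0.1069]
tool_rot: [0.001, 0.997, -0.081, -0.0]
contact_force: [-0.5, 0.0, -2.7]
gripper_width: 0.066
```

```bash
python3 -c "
from h import *
po=snap('w10');print(po[1],np.arctan2(po[0][1,0],po[0][0,0]))
p,d=vision.read_camera('top');p=p[:,:,::-1];cv2.imwrite('pics/t10.png',p);cv2.imwrite('pics/t10c.png',cv2.resize(p[165:325,195:345],None,fx=3.7,fy=3.7,interpolation=2))
p,d=vision.read_camera('scene');p=p[:,:,::-1];cv2.imwrite('pics/s10c.png',cv2.resize(p[150:370,150:370],None,fx=2.7,fy=2.7,interpolation=2))"
```

```text
[0.5267603  0.16042292 0.10690804] -0.16223392515457902
```

View pics/w10.png

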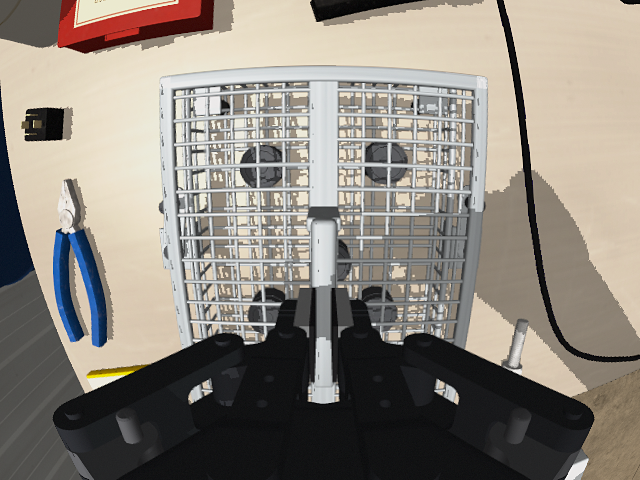

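View pics/t10c.png

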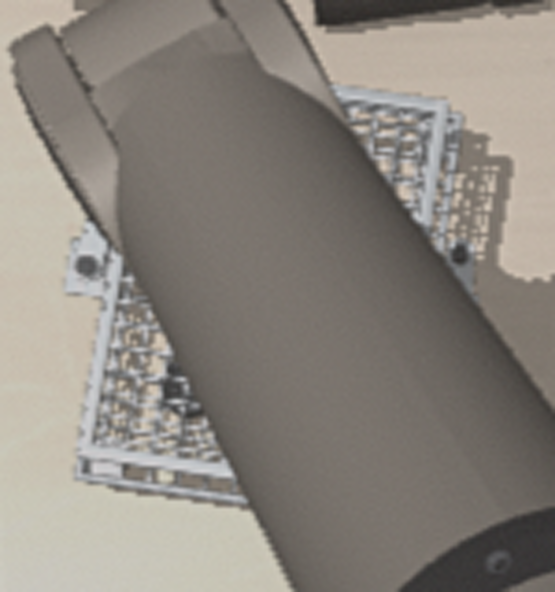

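View pics/s10c.png

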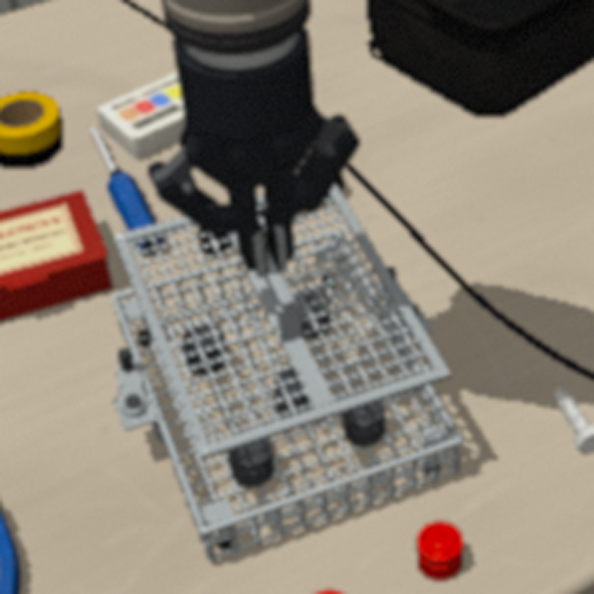

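move_arm(increments="0 0 0 -15 0 0 0; 0 0 0 -15 0 0 0; 0 0 0 -14 0 0 0; 0 0 0 0 0 0 0; 0 0 0 0 0 0 0; 0 0 0 0 0 0 0; 0 0 0 0 0 0 0; 0 0 0 0 0 0 0")

```text
t: 20.85
eef_pos: [0.527, 0.1625, 0.0633]
tool_rot: [-0.0, 0.997, -0.08, 0.0]
contact_force: [0.3, -0.4, -2.2]
gripper_width: 0.073
```

```bash
python3 -c "
from h import *
po=snap('w11');print(po[1],np.arctan2(po[0][1,0],po[0][0,0]))
p,d=vision.read_camera('top');p=p[:,:,::-1];cv2.imwrite('pics/t11.png',p);cv2.imwrite('pics/t11c.png',cv2.resize(p[165:325,195:345],None,fx=3.7,fy=3.7,interpolation=2))
p,d=vision.read_camera('scene');p=p[:,:,::-1];cv2.imwrite('pics/s11.png',p);cv2.imwrite('pics/s11c.png',cv2.resize(p[220:370,180:330],None,fx=3.9,fy=3.9,interpolation=2))"
```

```text
[0.52695031 0.16250799 0.06329484] -0.16024244219098513
```

View pics/w11.png

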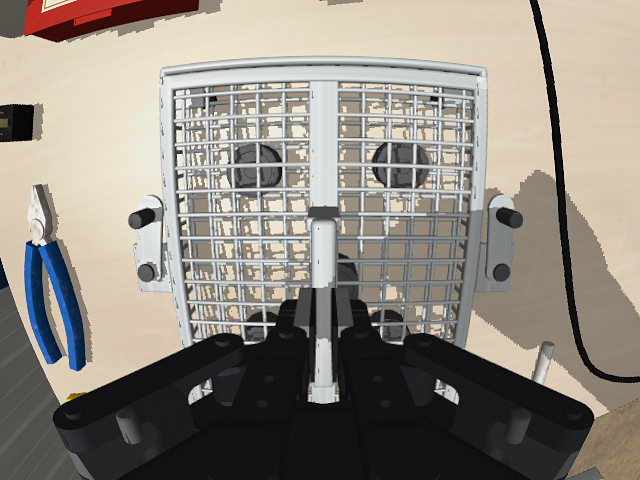

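View pics/s11c.png

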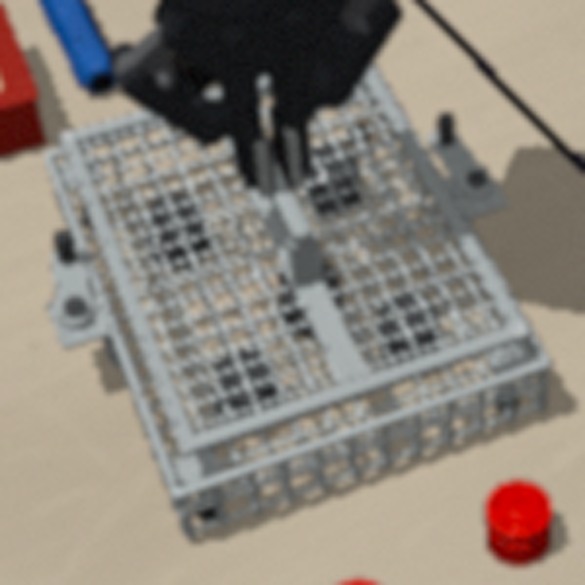

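View pics/t11c.png

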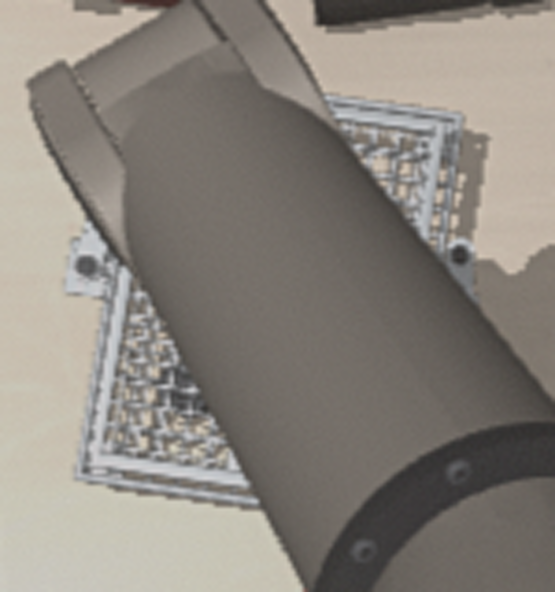

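```bash
python3 -c "
from h import *
p=cv2.imread('pics/w11.png')
cv2.imwrite('pics/w11a.png',np.hstack([cv2.resize(p[45:125,140:220],None,fx=4.9,fy=5,interpolation=2),cv2.resize(p[45:125,430:510],None,fx=4.9,fy=5,interpolation=2)]))
s=cv2.imread('pics/t11.png')
cv2.imwrite('pics/t11a.png',np.hstack([cv2.resize(s[180:260,280:340],None,fx=6,fy=6,interpolation=2),cv2.resize(s[220:310,200:270],None,fx=6,fy=5.3333,interpolation=2)]))
"
```

```text
(no output)
```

View pics/w11a.png

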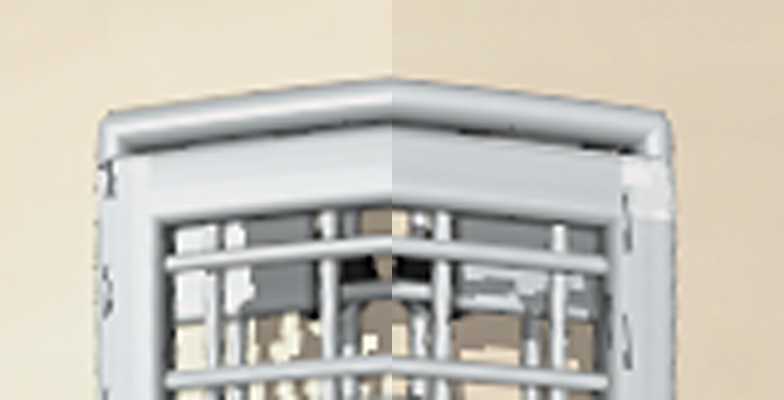

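View pics/t11a.png

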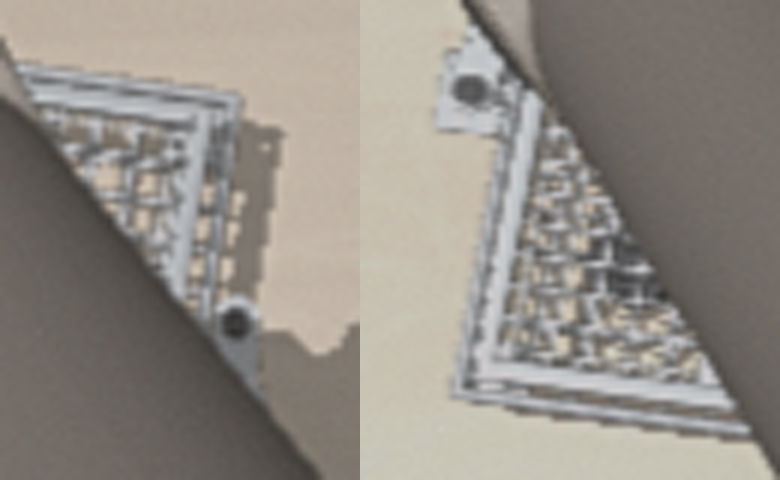

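```bash
python3 -c "
from h import *
po=lp('w11')
B=[(160.4,68.6),(486.3,68)]
for u,v in B: print('rim corner',wonz(po,u,v,.042).round(4))
e=[wonz(po,u,v,.042) for u,v in B]; print(np.arctan2(*(e[0]-e[1])[[0,1]]), np.linalg.norm(e[0]-e[1]),(po[0].T@(e[0]-po[1])).round(4),(po[0].T@(e[1]-po[1])).round(4))
for z in(.055,.0597):
  for u,v in [(164.5,76.3),(480,76),(160,77),(487,77),(172.5,88.5),(474.5,88.5)]: x=wonz(po,u,v,z);print(z,u,(po[0].T@(x-po[1])).round(4))
"
```

```text
rim corner [0.6533 0.2305 0.042 ]
rim corner [0.6258 0.0569 0.042 ]
0.15723429079503146 0.17573777010350386 [ 0.1139 -0.0873  0.0214] [0.1144 0.0885 0.0213]
0.055 164.5 [ 0.1062 -0.0789  0.0084]
0.055 480 [0.1064 0.0788 0.0083]
0.055 160 [ 0.1062 -0.0814  0.0084]
0.055 487 [0.1064 0.0827 0.0083]
0.055 172.5 [ 0.0993 -0.0743  0.0084]
0.055 474.5 [0.0995 0.0756 0.0083]
0.0597 164.5 [ 0.1052 -0.0768  0.0037]
0.0597 480 [0.1054 0.0767 0.0036]
0.0597 160 [ 0.1052 -0.0792  0.0037]
0.0597 487 [0.1053 0.0806 0.0036]
0.0597 172.5 [ 0.0985 -0.0723  0.0037]
0.0597 474.5 [0.0986 0.0736 0.0036]
```

move_arm(increments="0 0 0 -5 0 0 0; 0 0 0 -5 0 0 0; 0 0 0 -4 0 0 0; 0 0 0 -3 0 0 0; 0 0 0 -2 0 0 0; 0 0 0 -1 0 0 0; 0 0 0 0 0 0 0; 0 0 0 0 0 0 0")

```text
t: 22.0
eef_pos: [0.5268, 0.1625, 0.0433]
tool_rot: [0.0, 0.997, -0.08, 0.0]
contact_force: [-2.2, -1.1, 3.1]
gripper_width: 0.068
```

move_arm(increments="0.3 0 0 0 0 0 0; 0.3 0 0 0 0 0 0; 0.3 0 0 0 0 0 0; 0.3 0 0 20 0 0 0; 0.3 0 0 40 0 0 0; 0.3 0 0 40 0 0 0; 0.1 0 0 0 0 0 0; 0.1 0 0 0 0 0 0")

```text
t: 23.0
eef_pos: [0.5265, 0.1622, 0.1426]
tool_rot: [0.0, 0.997, -0.08, -0.0]
contact_force: [-0.4, -0.5, -0.7]
gripper_width: 0.103
```

```bash
python3 -c "
from h import *
po=snap('w12');print(po[1],np.arctan2(po[0][1,0],po[0][0,0]))
p,d=vision.read_camera('scene');p=p[:,:,::-1];cv2.imwrite('pics/s12.png',p);cv2.imwrite('pics/s12c.png',cv2.resize(p[220:370,180:330],None,fx=3.9,fy=3.9,interpolation=2))"
```

```text
[0.52647812 0.16224582 0.14260134] -0.16033469015264953
```

View pics/w12.png

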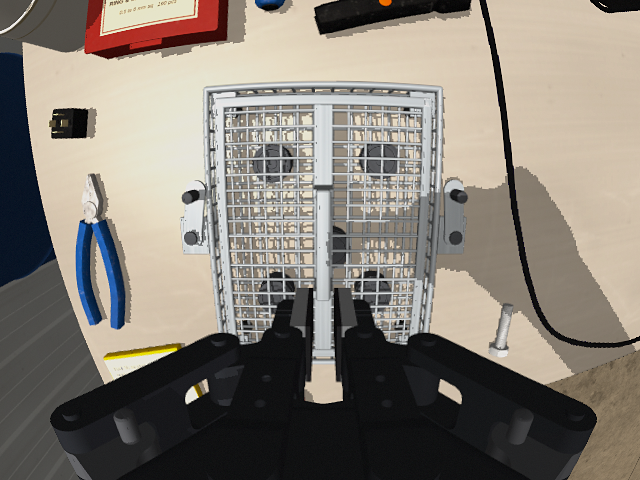

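View pics/s12c.png

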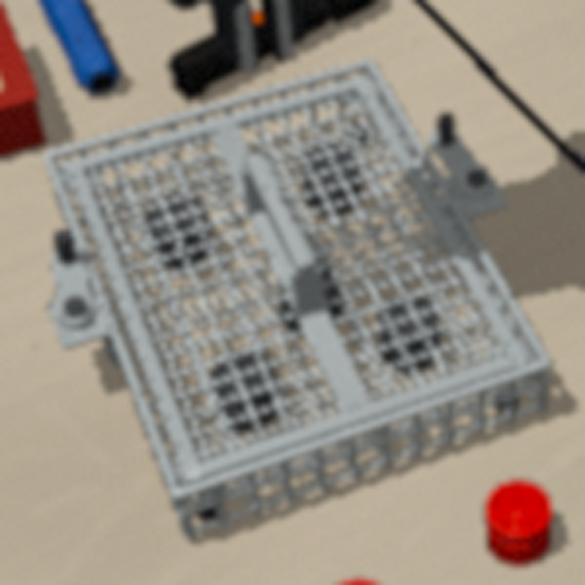

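```bash
python3 -c "
from h import *
po=wpose();im,d=vision.read_camera('wrist')
c=vision.calibration('wrist')
def tool(u,v):
  x=(u-c['cx'])/c['fx'];y=(v-c['cy'])/c['fy'];th=np.hypot(x,y)
  r=np.array([np.sin(th)*x/th,np.sin(th)*y/th,np.cos(th)]);r=r/r[2]*d[v,u];return c['hand_eye'][:3,:3]@r+c['hand_eye'][:3,3]
for u,v in [(303,284),(303,288),(303,291),(303,296),(303,305),(303,315),(300,325),(345,291),(345,305),(345,315)]:
  t=tool(u,v);print(u,v,d[v,u].round(4),t.round(4))
print('world')
for u,v in [(222,100),(425,101),(323,95),(224,200),(427,200),(205,92),(441,90),(188,197),(186,198),(460,197),(462,197),(191,238),(455,238),(200,190),(187,240),(323,250),(222,300)]:
  t=po[0]@tool(u,v)+po[1];print(u,v,t.round(4),tob(t).round(4))
"
```

```text
303 284 0.3328 [-0.0538 -0.0175  0.1429]
303 288 0.1481 [ 0.0116 -0.0076 -0.0308]
303 291 0.1439 [ 0.012  -0.0074 -0.035 ]
303 296 0.1403 [ 0.0115 -0.0072 -0.0388]
303 305 0.1335 [ 0.0111 -0.0069 -0.0461]
303 315 0.1229 [ 0.0122 -0.0063 -0.0568]
300 325 0.1162 [ 0.012  -0.0069 -0.0637]
345 291 0.1447 [ 0.0118  0.009  -0.0343]
345 305 0.131 [ 0.0121  0.0082 -0.0484]
345 315 0.1229 [ 0.0122  0.0078 -0.0567]
world
222 100 [0.6402 0.2184 0.0388] [0.1035 0.0753]
425 101 [0.6158 0.0707 0.0385] [ 0.1024 -0.0744]
323 95 [0.6295 0.1448 0.0387] [0.1043 0.0009]
224 200 [0.5659 0.2304 0.04  ] [0.0282 0.0756]
427 200 [0.5413 0.079  0.0384] [ 0.0275 -0.0778]
205 92 [0.649  0.2299 0.0406] [0.1104 0.088 ]
441 90 [0.6227 0.0581 0.0423] [ 0.1112 -0.0858]
188 197 [0.5751 0.2498 0.0622] [0.0342 0.0962]
186 198 [0.5747 0.251  0.0633] [0.0337 0.0973]
460 197 [0.545  0.0614 0.0643] [ 0.0339 -0.0947]
462 197 [0.5447 0.0597 0.0639] [ 0.0339 -0.0964]
191 238 [0.5435 0.2595 0.0504] [0.0015 0.1008]
455 238 [0.5115 0.0625 0.0496] [ 0.0006 -0.0987]
200 190 [0.5772 0.2459 0.0452] [0.037  0.0926]
187 240 [0.5426 0.2628 0.0513] [0.0002 0.1039]
323 250 [0.5249 0.1617 0.0732] [-0.0016  0.0013]
222 300 [0.4809 0.2566 0.0251] [-0.0598  0.0881]
```

move_arm(increments="0.3 6 -34 0 0 0 0; 0.3 6 -34 0 0 0 0; 0.3 6 -33 0 0 0 0.05; 0.3 0 0 -40 0 0 0.05; 0.3 0 0 -30 0 0 0; 0.3 0 0 0 0 0 0; 0.3 0 0 0 0 0 0; 0.3 0 0 0 0 0 0", newtons=20)

```text
t: 24.15
eef_pos: [0.5458, 0.0618, 0.0743]
tool_rot: [-0.0, 1.0, -0.03, 0.001]
contact_force: [0.3, 0.3, 0.1]
gripper_width: 0.303
```

```bash
python3 -c "
from h import *
po=snap('w13');print(po[1],np.arctan2(po[0][1,0],po[0][0,0]),bot.get_obs()['q'])"
```

```text
[0.54582239 0.06181785 0.07428096] -0.06002028532635463 [-0.08085412  0.4407348  -0.18218857  1.96166936  0.11433862  0.74664997
 -1.96075444]
```

View pics/w13.png

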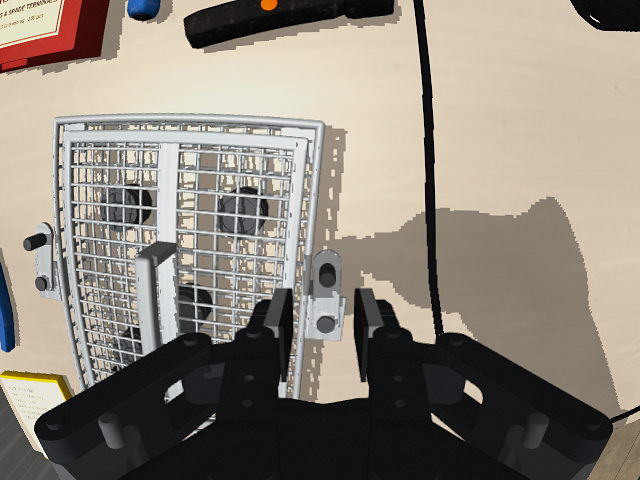

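move_arm(increments="0.3 -2 -2 -15 0 0 0; 0.3 0 0 -15 0 0 0; 0.3 0 0 -12 0 0 0; 0.3 0 0 -6 0 0 0; 0.3 0 0 -2 0 0 0; 0 0 0 0 0 0 0; 0 0 0 0 0 0 0; 0 0 0 0 0 0 0")

```text
t: 25.2
eef_pos: [0.543, 0.0595, 0.0232]
tool_rot: [-0.0, 1.0, -0.03, 0.0]
contact_force: [0.2, 1.1, -2.5]
gripper_width: 0.093
```

move_arm(increments="0 -0.3 5.9 0 0 0 0.18; 0 -1.4 5.7 0 0 0 0.18; 0 -2.4 5.4 0 0 0 0.18; 0 -3.3 4.9 0 0 0 0.18; 0 -4.1 4.3 0 0 0 0.18; 0 -4.8 3.4 0 0 0 0.18; 0 -5.4 2.5 0 0 0 0.18; 0 -5.7 1.5 0 0 0 0.18")

```text
t: 26.2
eef_pos: [0.517, 0.0938, 0.0234]
tool_rot: [0.0, 0.769, 0.639, 0.002]
contact_force: [5.1, 0.7, -7.2]
gripper_width: 0.091
```

```bash
python3 -c "
from h import *
po=snap('w14');print(po[1],np.arctan2(po[0][1,0],po[0][0,0]),bot.get_obs()['contact_force'])
p,d=vision.read_camera('scene');p=p[:,:,::-1];cv2.imwrite('pics/s14c.png',cv2.resize(p[220:370,180:330],None,fx=3.9,fy=3.9,interpolation=2))"
```

```text
[0.51695605 0.09377449 0.02337605] 1.385908643990713 [ 4.48013065  1.11485285 -4.60179721]
```

View pics/w14.png

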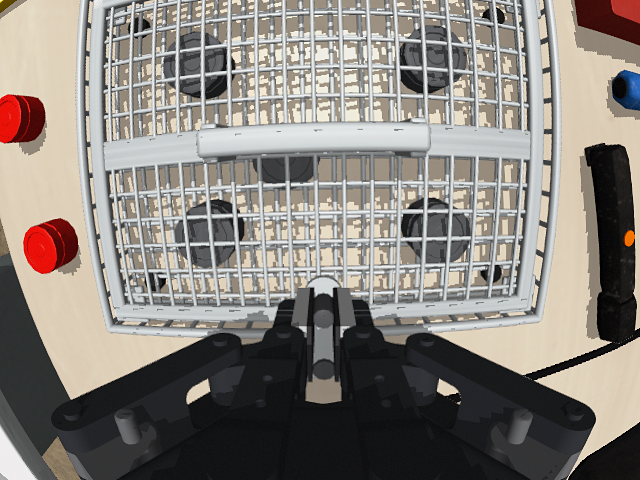

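View pics/s14c.png

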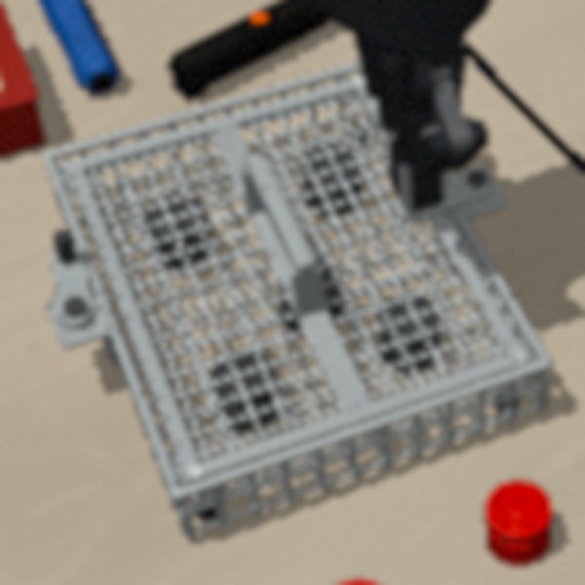

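move_arm(increments="0.3 0 0 0 0 0 0; 0.3 0 0 0 0 0 0; 0.3 0 0 15 0 0 0; 0.3 0 0 40 0 0 0; 0.3 7 20 20 0 0 0.18; 0.3 7 20 0 0 0 0.18; 0.3 7 20 0 0 0 0.18; 0.3 7 20 0 0 0 0.18")

```text
t: 27.3
eef_pos: [0.5438, 0.1735, 0.0993]
tool_rot: [0.001, 0.496, 0.869, 0.0]
contact_force: [0.4, 0.3, 0.1]
gripper_width: 0.302
```

move_arm(increments="0.3 7 20 0 0 0 0.18; 0.3 7 20 0 0 0 0.18; 0.3 7 20 0 0 0 0.18; 0.3 8 16 0 0 0 0.18; 0.3 0 0 -20 0 0 0; 0.3 0 0 0 0 0 0; 0.3 0 0 0 0 0 0; 0.3 0 0 0 0 0 0")

```text
t: 28.3
eef_pos: [0.5725, 0.2486, 0.0784]
tool_rot: [0.0, 0.161, 0.987, -0.0]
contact_force: [0.2, 0.3, 0.1]
gripper_width: 0.298
```

```bash
python3 -c "
from h import *
po=snap('w15');print(po[1],np.arctan2(po[0][1,0],po[0][0,0]),bot.get_obs()['q'])
im,d=vision.read_camera('wrist')
p,dd=vision.read_camera('top');p=p[:,:,::-1];cv2.imwrite('pics/t15c.png',cv2.resize(p[165:325,195:345],None,fx=3.7,fy=3.7,interpolation=2))
np.save('pics/w15d.npy',d)"
```

```text
[0.57251681 0.24859454 0.07841282] 2.818292528836892 [ 0.10527236  0.69948243 -0.87811548  1.7427482   0.6279766   1.00482411
  0.23724868]
```

View pics/w15.png

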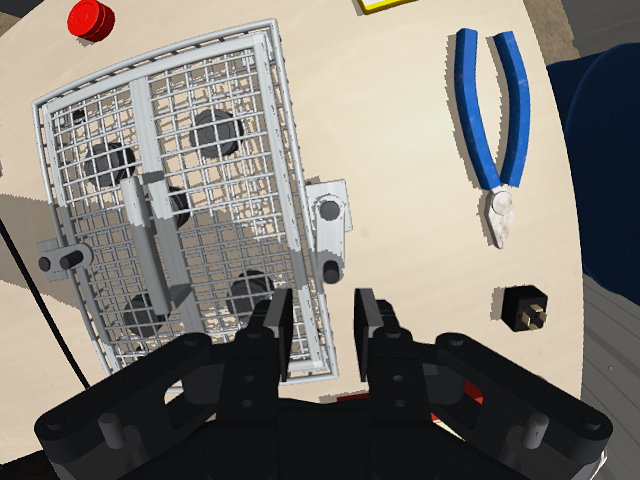

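View pics/t15c.png

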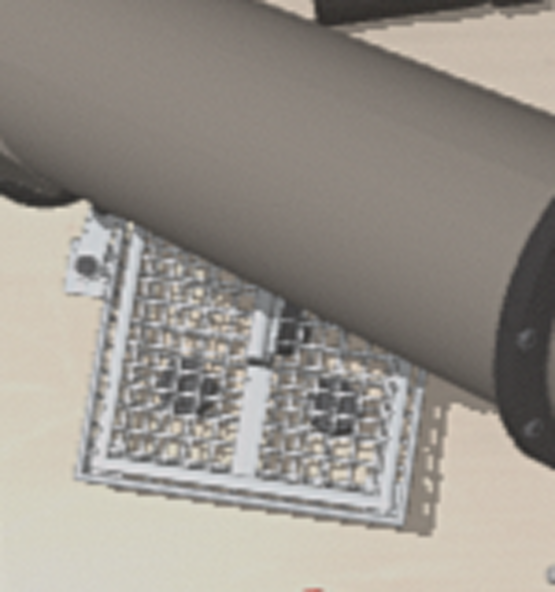

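```bash
python3 -c "
from h import *
po=lp('w15')
for u,v,z in [(334,274,.064),(330,211,.05),(67,260,.064),(45,265,.05)]:
  x=wonz(po,u,v,z);print(x.round(4),(po[0].T@(x-po[1])).round(4))
"
```

```text
[0.5743 0.2538 0.064 ] [-0.      0.0055  0.0144]
[0.5443 0.2617 0.05  ] [0.0309 0.0034 0.0284]
[0.5163 0.0995 0.064 ] [ 0.006  -0.1592  0.0144]
[0.5133 0.0636 0.05  ] [-0.0026 -0.1942  0.0284]
```

move_arm(increments="0.3 2 4 -15 0 0 0; 0.3 0 0 -15 0 0 0; 0.3 0 0 -14 0 0 0; 0.3 0 0 -8 0 0 0; 0.3 0 0 -3 0 0 0; 0 0 0 0 0 0 0; 0 0 0 0 0 0 0; 0 0 0 0 0 0 0")

```text
t: 29.45
eef_pos: [0.5744, 0.2531, 0.0231]
tool_rot: [0.0, 0.16, 0.987, 0.0]
contact_force: [-0.3, 0.5, -2.9]
gripper_width: 0.093
```

move_arm(increments="0 -2.1 -5.7 0 0 0 -0.183; 0 -3.1 -5.2 0 0 0 -0.183; 0 -4.0 -4.5 0 0 0 -0.183; 0 -4.7 -3.7 0 0 0 -0.183; 0 -5.3 -2.8 0 0 0 -0.183; 0 -5.8 -1.8 0 0 0 -0.183; 0 -6.0 -0.7 0 0 0 -0.183; 0 -6.0 0.4 0 0 0 -0.183")

```text
t: 30.45
eef_pos: [0.5378, 0.2304, 0.0232]
tool_rot: [-0.0, 0.781, 0.625, 0.001]
contact_force: [11.5, 2.3, -8.9]
gripper_width: 0.091
```

move_arm(increments="0 0 0 0 0 0 0; 0.3 0 0 0 0 0 0; 0.3 0 0 0 0 0 0; 0.3 0 0 15 0 0 0; 0.3 0 0 50 0 0 0; 0.3 0 0 60 0 0 0; 0.3 -40 -20 40 0 0 0; 0.3 -40 -20 0 0 0 0")

```text
t: 31.45
eef_pos: [0.4586, 0.1904, 0.1923]
tool_rot: [0.001, 0.779, 0.627, 0.004]
contact_force: [0.9, -0.4, -1.0]
gripper_width: 0.301
```

```bash
python3 -c "
from h import *
po=snap('w16');print(po[1])
for n in ('top','scene'):
  p,dd=vision.read_camera(n);p=p[:,:,::-1];cv2.imwrite(f'pics/{n}16.png',p)"
```

```text
[0.45855361 0.19040333 0.19228081]
```

View pics/w16.png

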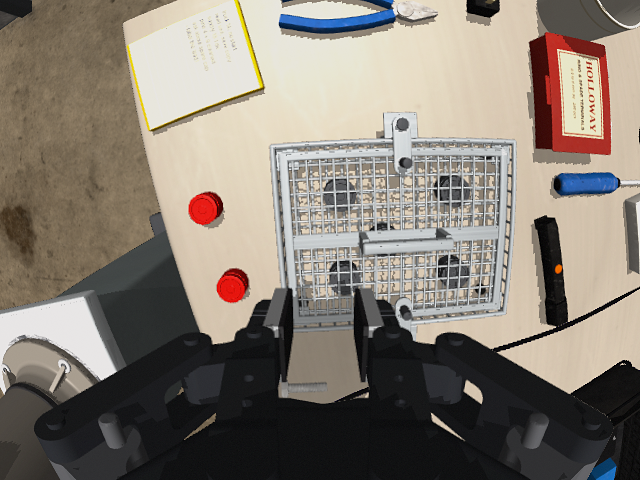

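View pics/scene16.png

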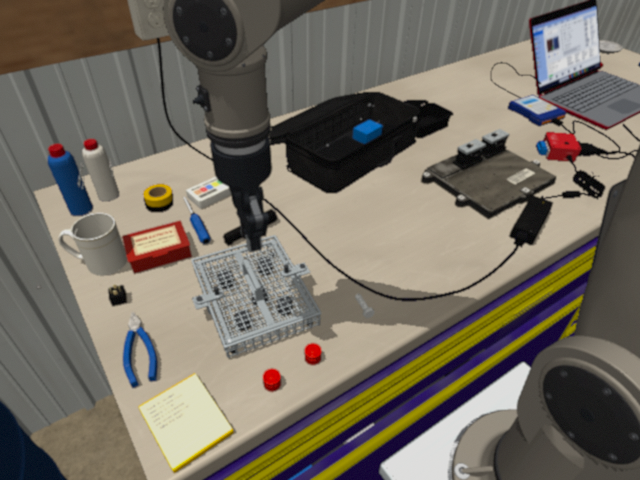

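move_arm(increments="0.3 0 -50 0 0 0 0; 0.3 0 -50 0 0 0 0; 0.3 0 -50 0 0 0 0; 0.3 0 -50 0 0 0 0; 0.3 5 -50 0 0 0 0; 0.3 5 -50 0 0 0 0; 0.3 5 -50 0 0 0 0; 0.3 0 0 0 0 0 0")

```text
t: 32.6
eef_pos: [0.4731, -0.1654, 0.1882]
tool_rot: [0.0, 0.781, 0.624, -0.0]
contact_force: [-0.4, 0.4, -0.4]
gripper_width: 0.301
```

```bash
python3 -c "
from h import *
p,dd=vision.read_camera('top');p=p[:,:,::-1];cv2.imwrite('pics/t17.png',p);cv2.imwrite('pics/t17c.png',cv2.resize(p[175:315,205:335],None,fx=4.2,fy=4.2,interpolation=2))
g=dd[175:315,205:335]
import numpy as np
"
```

```text
(no output)
```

View pics/t17c.png

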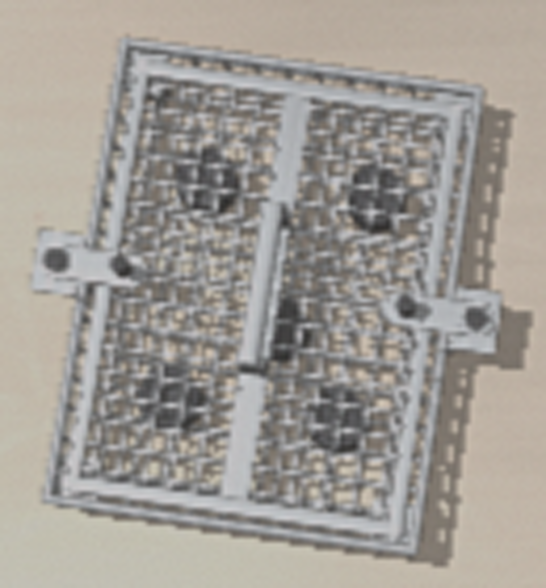

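Run:
```python
from h import *
P=lambda u,v,z:onz('top',205+u/4.2,175+v/4.2,z)[:2]
for n,a,b,s in [('L',(56,259),(121,265),-1),('R',(477,317),(408,306),1)]:
    d=P(*b,.064)-P(*a,.05);print(n,(d*1000).round(1),'off inward:',np.degrees(np.arctan2(d[1],d[0])-(-.158+s*np.pi/2)))
g=frame([P(*c,.04) for c in [(135,55),(465,100),(405,540),(68,495)]]);print(g)
b=frame([P(*c,.042) for c in [(122,42),(480,90),(415,552),(45,500)]]);print(b)
_,dd=vision.read_camera('top');c=vision.calibration('top')
for u,v in [(142,70),(455,115),(395,525),(80,480),(290,110),(240,470)]:
    uu,vv=round(205+u/4.2),round(175+v/4.2);z=dd[vv,uu];X=np.array([(uu-c['cx'])/c['fx'],(vv-c['cy'])/c['fy'],1])*z
    print((c['R'].T@(X-c['t'])).round(4))
```

```text
L [ -6.  -32.8] off inward: -1.374280599094235
R [ 3.6 32.2] off inward: 2.7011347659756204
(array([0.52568554, 0.15903776]), np.float64(-0.1465494317773356), np.float64(-0.1546018286478968), np.float64(0.21460629294851263), np.float64(0.16090618250704378))
(array([0.52624549, 0.16017394]), np.float64(-0.15613258061653354), np.float64(-0.15687087909084574), np.float64(0.22432515373631606), np.float64(0.1754037999489293))
[0.6364 0.2194 0.0396]
[0.6126 0.0692 0.0398]
[0.4141 0.1    0.0457]
[0.4388 0.2478 0.0436]
[0.616  0.1482 0.0407]
[0.4413 0.1728 0.0434]
```

Run:
```python
from h import *
p,dd=vision.read_camera('top');c=vision.calibration('top')
def W(uu,vv):
    z=dd[vv,uu];X=np.array([(uu-c['cx'])/c['fx'],(vv-c['cy'])/c['fy'],1])*z;return c['R'].T@(X-c['t'])
v,u=np.mgrid[180:310:1,200:345:1]
pts=np.array([W(a,b) for a,b in zip(u.ravel(),v.ravel())])
bx=np.array([tob(q) for q in pts])
# true frame offset +-; bench ring
m=(np.abs(pts[:,2])<.012)&((abs(bx[:,0])>.135)|(abs(bx[:,1])>.13))
A=np.c_[pts[m][:,:2],np.ones(m.sum())];print('bench plane',np.linalg.lstsq(A,pts[m][:,2],rcond=None)[0])
bench=np.linalg.lstsq(A,pts[m][:,2],rcond=None)[0]
h=pts[:,2]-np.c_[pts[:,:2],np.ones(len(pts))]@bench
for nm,s in [('grid+x',(abs(bx[:,0]-.101)<.002)&(abs(bx[:,1])<.07)),('grid-x',(abs(bx[:,0]+.101)<.002)&(abs(bx[:,1])<.07)),('grid+y',(abs(bx[:,1]-.0775)<.002)&(abs(bx[:,0])<.09)&(abs(bx[:,0])>.03)),('grid-y',(abs(bx[:,1]+.0775)<.002)&(abs(bx[:,0])<.09)&(abs(bx[:,0])>.03)),('rim+x',(abs(bx[:,0]-.112)<.002)&(abs(bx[:,1])<.08)),('rim-x',(abs(bx[:,0]+.112)<.002)&(abs(bx[:,1])<.08))]:
    k=h[s];k=k[k>.03];print(nm,len(k),np.round(np.percentile(k,[25,50,75]),4))
```

```text
bench plane [-0.00128114 -0.00026436  0.00031475]
grid+x 144 [0.0383 0.0404 0.0418]
grid-x 141 [0.0387 0.0403 0.0417]
grid+y 124 [0.0386 0.04   0.0416]
grid-y 120 [0.0384 0.0405 0.0418]
rim+x 144 [0.0404 0.0418 0.0437]
rim-x 122 [0.0399 0.0417 0.0433]
```

Across the four frame sides the grid's top is 40.0 to 40.5 mm above the bench, so it's flat on its seats. Both tabs are within about 3° of fully in, and the arm is clear.

```bash
python3 -c "
from station import bot
print(bot.hand_in())"
```

```text
the job is handed in; nothing more can be done
None
```

The basket is ready and the job is handed in, at about 33 s of the 72 s allowed; no verdict came back.

- **Tappets:** I moved four of the five out of the heap into the four quarters of the floor and left the fifth near the middle. In the pictures all five stand upright. The closest two are about 50 mm apart centre to centre.
- **Grid:** It sits flat on its seats. The top of its frame measures 40.0 to 40.5 mm above the bench on all four sides, against 40 mm nominal. Its centre is about 1 mm off the basket's and it is turned less than 0.02 rad.
- **Turn-tabs:** I turned both in only after the grid was seated. They measure about 1.4° and 2.7° from fully in.
- **Other things:** The last pictures show the relay, flashlight, pliers, bolt and red look-alikes where they were, judged by eye. The arm ended well clear of the basket.

**Checks that failed or disagreed:**
- The first grip on the top tappet closed on nothing, because the finger tips sit about 30 mm behind the reported TCP. I corrected the height and repeated it.
- The top and wrist cameras disagreed by about 2 to 4 mm. I placed the grid from the wrist view and the tool's own position.

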